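Draw the brass tray onto the stake and prick its layout marks

ROBOT

A 6-joint arm with a two-finger parallel gripper is mounted at the origin on the work surface. World frame = base frame: x ahead of the robot, y to its left, z up, the work surface at z = 0. Lengths are in m, angles in rad, forces in N, time in s.
With the tool pointing down it reaches from about 0.375 to 0.975 m from the base axis. Payload 3.8 kg.
Tool frame: the origin (TCP) lies on the centre line of the jaws, within the pads' length; the fingertips stand 22 mm ahead of it and the grasp point (between the pads) lies 3 mm ahead of it (robot.nose_length is the z of the fingertips in the tool frame, in m); z points along the fingers, y is the line along which they close (so a half turn about z gives the same grasp; the last joint's range is limited). The gripper opens to 85 mm and grips with 20 to 120 N. Pads are 22 mm wide; open, the fingers measure 114 mm over their backs; the gripper's body (76 mm by 85 mm) begins 54 mm behind the grasp point. The pads swing forward as they close: fully open they stand 13 mm farther back than shut.
Start: joints at [-1.236, 0.264, 1.604, -0, 1.274, -0.037], TCP at [0.245, -0.629, 0.253] pointing down, gripper open.
Joint ranges: [-2.63, 2.63], [-0.94, 2.18], [0.31, 2.57], [-1.31, 4.45], [0, 2.66], [-2.55, 2.55]. Speed limits (rad/s): [2.57, 2.57, 3.14, 3.14, 3.14, 3.14].

INTERFACE

Orientations are given as [roll, pitch, yaw] about the fixed x, y, z axes, in that order (R = Rz(yaw) Ry(pitch) Rx(roll)).
In Python, from bench import robot gives the robot as it stands. The module is installed in compiled form; this text tells all that it offers.
- The arm moves only by the shell command python3 -m crank 'ROWS' [FORCE]. ROWS is JSON, a list of rows, each an object with "fingers": the opening, from -1 (shut) to 1 (fully open); "slide": the shift along the tool's x, y, z in units of 40 mm (1.0 is 40 mm), a list of three; "spin": the turn about the tool's z in degrees. A call has 1 to 8 rows; each row is the pose to reach, as a shift and turn from the pose commanded when the call began, along the tool's axes at that moment; what a row does not reach only later rows make up. A row lasts 1/10 s, in which the tool goes at most 50 mm and 8.59 degrees, less where a joint would pass 70% of its speed; a pose out of reach is approached as far as the arm can. A call with a gripper value outside its range is refused whole. The fingers move at their own pace and stop on an object; FORCE is the grip in N (left out, the last holds). Time passes only in rows, so rows that repeat a pose let the fingers close. It gives the time, the measured TCP pose, the force, the opening and the grip force at its end, in the units of the state.
- robot.get_obs(): the state, without advancing time (a new reading comes with each control period).
- robot.camera(name): name is "scene" or "side" or "wrist"; returns the picture (420x560x3 uint8, blue, green, red); there is no depth.
- robot.camera_model(name): a dict with "mtx" (3x3 intrinsics, pixels), "rvec" (rotation vector, rad) and "tvec" (3), from world to camera coordinates, as OpenCV has them. Camera axes: x right, y down, z forward; pixel columns grow to the right and rows downward; lengths in m; the calibration is good to about 2 mm. A picture is of the moment at which its call begins: read the wrist's pose just before it. camera_model takes no time and is no camera call; for the wrist camera it gives the pose at the moment of the call.
- robot.hand_in(): hands the job in; it is judged then, once.
The state is a dict: "clock": time; "joint_positions": joint angles; "qvel": joint speeds; "joint_efforts": joint torques, N m; "ee_pos": TCP position; "tool_rot": TCP orientation; "contact_force": force on the tool from outside, world axes, zero at the start; "wrist_torque": the same for the moment, N m; "width": opening from 0.0 (shut) to 1.0 (fully open); "grasp_force": force on a finger pad.
Only numpy, scipy, OpenCV 4.12 (cv2) and the standard library are available. Lean on these libraries where they do the work, as an engineer would, in place of code of your own. Each camera call takes 0.05 s, during which the arm holds its last target. There are 200 camera calls.

TASK

Draw the brass tray off the wooden side box onto the steel stake without tipping it, so that it lies flat and centred on the stake's square face, clear of the box. Then take the centre punch from the tool block and prick the three ringed marks on the tray's floor along its scribed line, working outwards from the tray's centre: push the tip down inside each ring until the sprung nose has gone at least half way in. Put the punch back in its hole, standing on its flange, and leave the tray centred on the stake and the other things undisturbed.

Things in the scene. Friction and masses are not known exactly. Their poses are not given: they have to be found in the camera images.
- tray: Round brass tray, 0.4-0.65 kg, open side up on the side box. 190 mm across the rim's top, flat base 170 mm, 22 mm high, wall 4 mm thick, flaring; floor inside 160 mm across, 4 mm above the underside. It can be slid by two open fingertips inside the rim, low over the floor. Origin: centre of the underside, z up, x along the straight line scribed on the floor from the centre outwards.
- mark0 (a point): Centre mark: a dark scribed ring 15 mm across with a dot, on the tray's floor at its centre (4 mm above the tray's underside). This point is the middle of the ring.
- mark1 (a point): Second mark: an equal ring on the scribed line, 20 mm out from the centre along the tray's x axis.
- mark2 (a point): Third, outermost mark: an equal ring on the scribed line, 40 mm out from the centre along the tray's x axis.
- stake: Fixed steel stake anvil: flat face 90 mm square on a 42 mm column in a wooden foot 170 x 130 x 45 mm. Origin: centre of the foot on the bench; x and y along the face's edges, z up.
- stake_face (a point): Centre of the stake's square top face, 110 mm above the bench.
- side_box: Fixed wooden box, 300 mm (x) by 240 mm (y), 112 mm high: its top is 2 mm above the stake's face. It stands left or right of the stake, along the stake's y axis, with a 60 mm gap to the stake's face. A pot (62 mm across, 42 mm high) stands on its far end, beside the tray. Origin: centre of its underside; axes parallel to the stake's.
- tool_block: Fixed wooden block, 80 mm (x) by 210 mm (y), 75 mm high, on the other side of the stake; the punch stands in the hole at its middle. Other tools, up to 80 mm above the block, stand in it 50 mm and more from the hole along y; along x both sides of the hole are clear. Origin: centre of its underside; axes parallel to the stake's.
- block_hole (a point): Centre of the mouth of the punch's hole (24 mm wide, right through the block, 75 mm deep), on the block's top face.
- punch: Upright steel spring centre punch, 0.18 kg, 155 mm long. Origin: on its axis, underside of a brass flange (36 mm wide, 6 mm thick) that rests on the block; z up. Above: an 18 mm thick grip from 6 to 82 mm above the origin, then a 22 mm cap 13 mm high. Below: a 16 mm shank 30 mm long, then the 9 mm sprung nose 30 mm long, its point 60 mm below the origin when out.
- punch_nose (a joint): How far the sprung nose is pushed into the punch: 0 is right out, 0.008 m right in. It takes 2.4 N to start, 4.8 N at half way (0.004) and 7.2 N at the end; it springs out again.
- punch_tip (a point): The point of the punch's nose (moves with the nose).
- pot: Small glazed bowl standing on the far end of the side box; a bystander.
- hammer: Hammer with a wooden handle, 220 mm long, lying on the bench behind the stake; a bystander.
- pliers: Pliers with red handles, 165 mm long, lying on the bench in front of the stake; a bystander.
Not all that is in view belongs to the job. Of the things shaped like the tray, the brass one is meant.

How it is judged:
By the outcome, as a careful person would: the job done as asked, in the order asked, and still so for the second after the job is handed in, with the robot touching nothing.
It also fails if it takes over 67 s, if anything falls off the work surface, if the arm or the gripper's body presses on something with over 40 N, if the wrist force passes 120 N, or if a joint passes its speed limit or range.

## Working session

There is one attempt and no reset: what is moved stays moved. The work goes in short steps, Python scripts to look and compute and a shell command to move; the robot and the scene stay as the last step left them, time stands still between calls to the robot, and variables do not carry over. Pictures are saved under pics/ and viewed, at most 10 in all, crops included, and the job is handed in when it is done.

```bash
mkdir -p pics
cat > h.py <<'E'
import numpy as np, cv2
from bench import robot
def snap(n):
    m=robot.camera_model(n); im=robot.camera(n).copy(); return im,m
def cast(m,uv,z):
    R=cv2.Rodrigues(np.array(m["rvec"],float))[0]; t=np.array(m["tvec"],float).ravel()
    K=np.array(m["mtx"],float)
    c=-R.T@t; d=R.T@np.linalg.inv(K)@np.array([uv[0],uv[1],1.0])
    return c+d*(z-c[2])/d[2]
def ray(m,uv):
    a=cast(m,uv,0.0); R=cv2.Rodrigues(np.array(m["rvec"],float))[0]; c=-R.T@np.array(m["tvec"],float).ravel()
    d=a-c; return c,d/np.linalg.norm(d)
def tri(rs):
    A=0;b=0
    for c,d in rs:
        P=np.eye(3)-np.outer(d,d); A=A+P; b=b+P@c
    return np.linalg.solve(A,b)
def proj(m,p):
    return cv2.projectPoints(np.array([p],float),np.array(m["rvec"],float),np.array(m["tvec"],float),np.array(m["mtx"],float),None)[0].ravel()
E
python3 - <<'E'
from h import *
import pickle
S={}
for n in("scene","side","wrist"):
    S[n]=snap(n); cv2.imwrite(f"pics/{n}0.png",S[n][0])
    R=cv2.Rodrigues(np.array(S[n][1]["rvec"],float))[0]; print(n,-R.T@np.array(S[n][1]["tvec"],float).ravel())
pickle.dump(S,open("s0.pkl","wb"))
cv2.imwrite("pics/both0.png",cv2.resize(np.hstack([S["scene"][0],S["side"][0]]),(800,300)))
print(robot.get_obs(), robot.nose_length)
E
```

```text
scene [ 1.39083753 -0.20357062  0.84649518]
side [0.03594371 0.9282852  0.69559274]
wrist [ 0.32323561 -0.59783837  0.37376799]
{'clock': 0.15, 'joint_positions': array([-1.23586423e+00,  2.64601040e-01,  1.60507147e+00,  2.90329433e-05,
        1.27370790e+00, -3.68997350e-02]), 'qvel': array([ 0.00068675, -0.00189571, -0.00381091, -0.00097923,  0.00051164,
        0.00144408]), 'joint_efforts': array([-1.43997249e-04, -5.15905166e+01, -3.67959559e+01, -3.56839251e-06,
        7.99604488e-03,  2.12998856e-05]), 'ee_pos': array([ 0.24507379, -0.6283647 ,  0.25222785]), 'tool_rot': array([-3.13980714e+00, -9.36797953e-05,  3.71823220e-01]), 'contact_force': array([-0.07467191, -0.22417602, -0.6528602 ]), 'wrist_torque': array([ 0.00227452, -0.00660528, -0.03771327]), 'grasp_force': 0.0, 'width': 1.0001011219401206} 0.022
```

View pics/scene0.png

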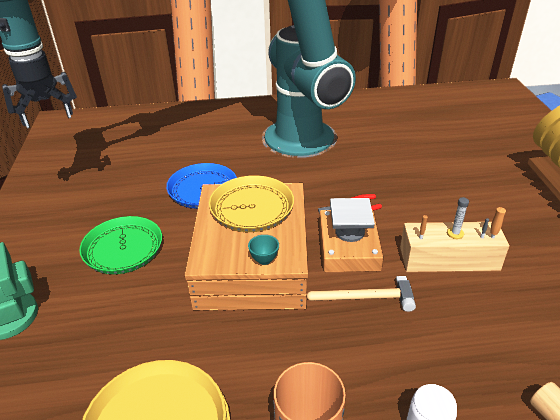

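View pics/side0.png

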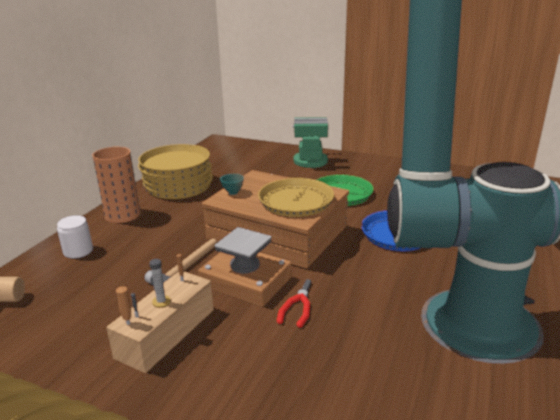

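The scene view shows the brass tray at about (252,203) with rings at about (225–250,207). The stake face is at (352,212), the punch at (461,215) with its flange at (456,235), and the pot at (264,248). In the side view the tray is at (296,197), the stake face at (244,242) and the punch at (157,280).

```bash
cat > m1.py <<'E'
from h import *
import pickle
S=pickle.load(open("s0.pkl","rb"))
def blob(im,roi,lo,hi):
    x0,y0,x1,y1=roi; hsv=cv2.cvtColor(im,cv2.COLOR_BGR2HSV)
    mk=np.zeros(im.shape[:2],np.uint8); mk[y0:y1,x0:x1]=cv2.inRange(hsv,lo,hi)[y0:y1,x0:x1]
    mk=cv2.morphologyEx(mk,cv2.MORPH_CLOSE,np.ones((3,3)))
    cs=cv2.findContours(mk,cv2.RETR_EXTERNAL,cv2.CHAIN_APPROX_NONE)[0]
    return max(cs,key=cv2.contourArea)
def circ(P):
    A=np.c_[2*P[:,:2],np.ones(len(P))]; s=np.linalg.lstsq(A,(P[:,:2]**2).sum(1),rcond=None)[0]
    return s[:2],np.sqrt(s[2]+s[:2]@s[:2])
roi={"tray":{"scene":(205,172,300,235),"side":(255,175,340,220)},
     "face":{"scene":(325,192,380,230),"side":(212,228,275,256)}}
rg={"tray":((20,110,60),(32,255,255)),"face":((0,0,90),(179,60,255))}
for k in roi:
    rs=[]
    for n in("scene","side"):
        im,m=S[n]; c=blob(im,roi[k][n],*rg[k]); 
        print(k,n,cv2.boundingRect(c),cv2.contourArea(c))
        if k=="tray":
            e=cv2.fitEllipse(cv2.convexHull(c)); print(e); rs.append(ray(m,e[0]))
            P=np.array([cast(m,p[0],.134) for p in cv2.convexHull(c)]); print(circ(P))
        else:
            q=cv2.boxPoints(cv2.minAreaRect(c)); h=cv2.convexHull(c); ap=cv2.approxPolyDP(h,4,True)[:,0]
            P=np.array([cast(m,p,.11) for p in ap]); print(ap.tolist(),P.round(4).tolist())
            if len(ap)==4:
                a,b,c_,d=[np.cross([*a,1],[*b,1]) for a,b in((ap[0],ap[2]),(ap[1],ap[3]))]+[0,0]
                x=np.cross(a,b); x=x[:2]/x[2]; rs.append(ray(m,x)); print(cast(m,x,.11))
        cv2.drawContours(im,[c],-1,(255,0,255),1)
    if len(rs)==2: print("TRI",k,tri(rs))
a=cv2.resize(S["scene"][0][165:275,180:520],None,fx=2.35,fy=2.35,interpolation=2)
b=cv2.resize(S["side"][0][165:365,100:350],None,fx=1.6,fy=1.6,interpolation=2)
b=cv2.copyMakeBorder(b,0,0,0,a.shape[1]-b.shape[1],0)
cv2.imwrite("pics/m1.png",np.vstack([a,b])); print(a.shape,b.shape)
E
python3 - < m1.py
```

```text
tray scene (209, 176, 85, 56) 3612.0
((251.33236694335938, 202.49252319335938), (56.6373405456543, 85.38285827636719), 85.31144714355469)
(array([ 0.47423615, -0.1738946 ]), np.float64(0.0974638321577865))
tray side (260, 178, 75, 38) 1744.0
((297.04815673828125, 195.63096618652344), (36.82588195800781, 73.76091766357422), 86.02198791503906)
(array([ 0.46128329, -0.16862369]), np.float64(0.097069780458287))
TRI tray [ 0.46635251 -0.17559671  0.12550867]
face scene (325, 198, 50, 31) 1199.5
[[369, 199], [373, 227], [333, 228], [325, 214], [331, 198]] [[0.4752, 0.0933, 0.11], [0.5715, 0.0777, 0.11], [0.5627, -0.0074, 0.11], [0.514, -0.0157, 0.11], [0.4592, 0.0084, 0.11]]
face side (214, 228, 57, 28) 928.0
[[270, 236], [251, 255], [214, 245], [236, 228]] [[0.4593, 0.0054, 0.11], [0.4645, 0.0927, 0.11], [0.5573, 0.0849, 0.11], [0.5472, -0.0002, 0.11]]
[0.50744977 0.04440237 0.11      ]
(258, 799, 3) (320, 799, 3)
```

View pics/m1.png

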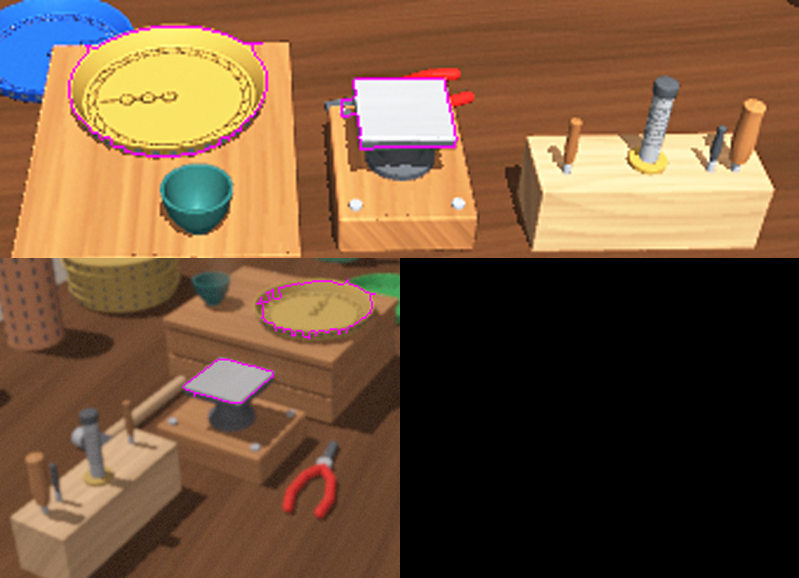

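```bash
cat >> h.py <<'E'
from scipy.spatial.transform import Rotation as Rot
def go(p,yaw=None):
    "slide/spin for world target from present pose"
    o=robot.get_obs(); R=Rot.from_euler("xyz",o["tool_rot"]).as_matrix()
    s=R.T@(np.array(p)-o["ee_pos"])/.04
    print("clock %.2f"%o["clock"],"pos",o["ee_pos"].round(4),"rot",o["tool_rot"].round(4),"F",o["contact_force"].round(2),"w %.3f"%o["width"])
    print("slide",s.round(3), "" if yaw is None else "spin %.2f"%(-np.degrees(yaw-o["tool_rot"][2])))
E
python3 - <<'E'
from h import *
go([.455,-.18,.36],np.radians(79.5)); print(robot.camera_model("wrist"))
E
```

```text
clock 0.15 pos [ 0.2451 -0.6284  0.2522] rot [-3.1398e+00 -1.0000e-04  3.7180e-01] F [-0.07 -0.22 -0.65] w 1.000
slide [ 8.962 -8.541 -2.678] spin -58.20
{'mtx': array([[321.95673263,   0.        , 284.25279227],
       [  0.        , 321.95673263, 208.51477576],
       [  0.        ,   0.        ,   1.        ]]), 'rvec': array([-2.36330601,  1.61237531,  0.26919595]), 'tvec': array([-0.6735379 , -0.04183905,  0.38260034])}
```

```bash
python3 -m crank '[{"fingers":1,"slide":[1,-0.9,-2.65],"spin":-8},{"fingers":1,"slide":[2,-1.8,-2.65],"spin":-16},{"fingers":1,"slide":[3,-2.7,-2.65],"spin":-24},{"fingers":1,"slide":[4,-3.6,-2.65],"spin":-32},{"fingers":1,"slide":[5,-4.5,-2.65],"spin":-40},{"fingers":1,"slide":[6,-5.4,-2.65],"spin":-48},{"fingers":1,"slide":[7,-6.4,-2.65],"spin":-56},{"fingers":1,"slide":[8,-7.4,-2.65],"spin":-58.2}]'
python3 - <<'E'
from h import *
go([.455,-.18,.36],np.radians(79.5))
E
```

```text
clock: 0.95
ee_pos: [0.4046, -0.3041, 0.3584]
tool_rot: [3.141, 0.0, 1.391]
contact_force: [0.8, 0.3, 0.7]
width: 1.006
grasp_force: 0.0
clock 0.95 pos [ 0.4046 -0.3041  0.3584] rot [3.1412 0.     1.391 ] F [0.83 0.26 0.72] w 1.006
slide [ 3.279  0.685 -0.041] spin 0.20
```

```bash
python3 -m crank '[{"fingers":1,"slide":[1,0.3,0],"spin":0},{"fingers":1,"slide":[2,0.6,0],"spin":0},{"fingers":1,"slide":[3.1,0.8,0],"spin":0},{"fingers":1,"slide":[3.1,0.8,0],"spin":0},{"fingers":1,"slide":[3.1,0.8,0],"spin":0}]'
python3 - <<'E'
from h import *
import pickle
S=snap("wrist"); pickle.dump(S,open("w1.pkl","wb")); cv2.imwrite("pics/w1.png",S[0])
go([.455,-.18,.36],np.radians(79.5))
E
```

```text
clock: 1.45
ee_pos: [0.4583, -0.1891, 0.3581]
tool_rot: [-3.141, 0.0, 1.39]
contact_force: [-0.2, 0.1, -0.1]
width: 1.003
grasp_force: 0.0
clock 1.50 pos [ 0.4581 -0.1899  0.3581] rot [-3.1411e+00  6.0000e-04  1.3887e+00] F [-0.65 -0.22  0.98] w 1.001
slide [ 0.231 -0.121 -0.047] spin 0.07
```

View pics/w1.png

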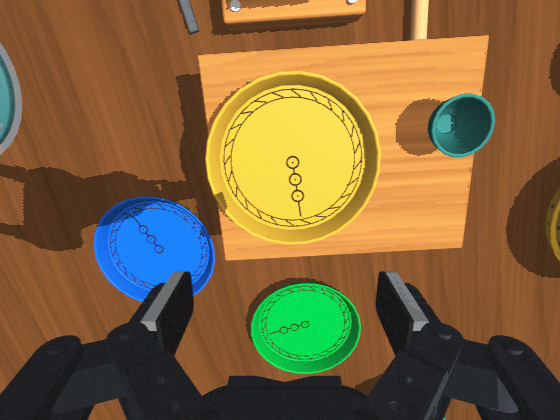

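The wrist view shows the tray at about (293,157) with rings at (293,162), (295,179) and (297,196), the pot at (461,125), and the box edges. The next view will be nearer the stake, as the second wrist position.

```bash
python3 -m crank '[{"fingers":1,"slide":[1,0,0],"spin":0},{"fingers":1,"slide":[2,0,0],"spin":0},{"fingers":1,"slide":[3,0,0],"spin":0},{"fingers":1,"slide":[4,0,0],"spin":0},{"fingers":1,"slide":[4,0,0],"spin":0},{"fingers":1,"slide":[4,0,0],"spin":0}]'
python3 - <<'E'
from h import *
import pickle
S=snap("wrist"); pickle.dump(S,open("w2.pkl","wb")); cv2.imwrite("pics/w2.png",S[0])
E
```

```text
clock: 2.1
ee_pos: [0.4873, -0.0335, 0.3582]
tool_rot: [-3.141, 0.001, 1.388]
contact_force: [0.7, 0.4, -1.4]
width: 0.994
grasp_force: 0.0
```

View pics/w2.png

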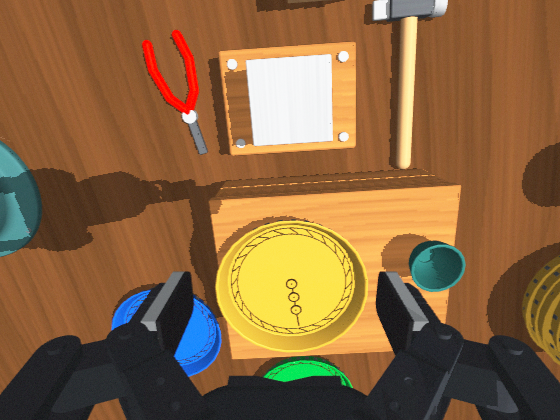

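Here the stake face's corners are about (247,58), (331,54), (333,142) and (254,147). The rings are at (291,284), (293,297) and (296,310).

```bash
cat > m2.py <<'E'
from h import *
import pickle
def rings(im,seeds,r=9):
    g=cv2.cvtColor(im,cv2.COLOR_BGR2GRAY); out=[]
    for s in seeds:
        s=np.array(s,float)
        for _ in range(4):
            yy,xx=np.mgrid[:g.shape[0],:g.shape[1]]
            w=np.clip(150-g.astype(float),0,None)*(np.hypot(xx-s[0],yy-s[1])<r)
            s=np.array([(xx*w).sum(),(yy*w).sum()])/w.sum()
        out.append(s)
    return np.array(out)
def face(im,roi):
    x0,y0,x1,y1=roi; mk=np.zeros(im.shape[:2],np.uint8)
    hsv=cv2.cvtColor(im,cv2.COLOR_BGR2HSV); mk[y0:y1,x0:x1]=cv2.inRange(hsv,(0,0,120),(179,45,255))[y0:y1,x0:x1]
    c=max(cv2.findContours(mk,0,1)[0],key=cv2.contourArea); return cv2.approxPolyDP(cv2.convexHull(c),6,True)[:,0],cv2.contourArea(c)
def circ(P):
    A=np.c_[2*P[:,:2],np.ones(len(P))]; s=np.linalg.lstsq(A,(P[:,:2]**2).sum(1),rcond=None)[0]
    return s[:2],np.sqrt(s[2]+s[:2]@s[:2])
def rim(im,roi):
    x0,y0,x1,y1=roi; mk=np.zeros(im.shape[:2],np.uint8)
    hsv=cv2.cvtColor(im,cv2.COLOR_BGR2HSV); mk[y0:y1,x0:x1]=cv2.inRange(hsv,(21,150,60),(32,255,255))[y0:y1,x0:x1]
    mk=cv2.morphologyEx(mk,cv2.MORPH_OPEN,np.ones((3,3)))
    return cv2.convexHull(max(cv2.findContours(mk,0,1)[0],key=cv2.contourArea))
E
python3 - <<'E'
from m2 import *
W=[pickle.load(open(f"w{i}.pkl","rb")) for i in(1,2)]
R=[rings(W[0][0],[(293,162),(295,179),(297,196)],9),rings(W[1][0],[(291,284),(293,297),(296,310)],7)]
for i in range(2): print(R[i].round(1).tolist(),np.array([cast(W[i][1],p,.116) for p in R[i]]).round(4).tolist())
for k in range(3): print("tri ring",k,tri([ray(W[i][1],R[i][k]) for i in range(2)]).round(4))
for i,roi in((0,(195,60,390,250)),(1,(205,210,372,355))):
    h=rim(W[i][0],roi); print("rim",circ(np.array([cast(W[i][1],p[0],.134) for p in h])),cv2.boundingRect(h))
S=pickle.load(open("s0.pkl","rb"))
q,a=face(W[1][0],(240,45,340,155)); print(q.tolist(),a)
P=np.array([cast(W[1][1],p,.11) for p in q]); print(P.round(4).tolist(),P.mean(0))
for j in range(len(P)): print("edge",np.linalg.norm(np.roll(P,-1,0)[j]-P[j]).round(4),np.degrees(np.arctan2(*(np.roll(P,-1,0)[j]-P[j])[1::-1])).round(1))
qs=[[270,236],[251,255],[214,245],[236,228]]
for p in q:
    c=cast(W[1][1],p,.11); s=min(qs,key=lambda s:np.linalg.norm(cast(S["side"][1],s,.11)-c)); print("tri",tri([ray(W[1][1],p),ray(S["side"][1],s)]).round(4))
# box edge toward stake, top z .112
for p in((212,197),(460,186)): print("box",cast(W[1][1],p,.112).round(4))
for p in((198,55),(488,36),(226,261),(461,247)): print("box1",cast(W[0][1],p,.112).round(4))
E
```

```text
[[292.4, 162.3], [294.6, 178.6], [297.2, 195.2]] [[0.4711, -0.1753, 0.116], [0.4703, -0.1944, 0.116], [0.47, -0.2146, 0.116]]
[[291.0, 283.1], [293.1, 295.5], [295.3, 308.1]] [[0.4711, -0.1747, 0.116], [0.4706, -0.1935, 0.116], [0.4701, -0.2134, 0.116]]
tri ring 0 [ 0.471  -0.1755  0.1148]
tri ring 1 [ 0.4703 -0.1949  0.1139]
tri ring 2 [ 0.4699 -0.2154  0.1133]
rim (array([ 0.47130333, -0.17468486]), np.float64(0.09425513825612043)) (206, 71, 175, 174)
rim (array([ 0.47145405, -0.17483764]), np.float64(0.09415600915582982)) (216, 221, 152, 131)
[[329, 54], [332, 140], [254, 145], [246, 60]] 6971.0
[[0.5573, 0.0841, 0.11], [0.5485, -0.0041, 0.11], [0.4605, 0.0064, 0.11], [0.4709, 0.0942, 0.11]] [0.50928953 0.04517045 0.11      ]
edge 0.0886 -95.7
edge 0.0886 173.2
edge 0.0884 83.3
edge 0.087 -6.7
tri [0.5575 0.0842 0.1096]
tri [ 0.5491 -0.0043  0.1075]
tri [0.4599 0.006  0.1101]
tri [0.468  0.0929 0.109 ]
box [ 0.3986 -0.0443  0.112 ]
box [ 0.6894 -0.084   0.112 ]
box1 [ 0.3937 -0.0479  0.112 ]
box1 [ 0.6895 -0.0836  0.112 ]
box1 [ 0.366  -0.2859  0.112 ]
box1 [ 0.6613 -0.3193  0.112 ]
```

Run:
```python
from h import *
go([.4755,-.1503,.16],1.400)
```

```text
clock 2.15 pos [ 0.4873 -0.0341  0.3582] rot [-3.1414e+00  1.0000e-03  1.3864e+00] F [-0.32 -0.06 -0.32] w 0.996
slide [-2.904  0.245  4.959] spin -0.78
```

```bash
python3 -m crank '[{"fingers":1,"slide":[-1.1,0.1,0],"spin":-0.8},{"fingers":1,"slide":[-2.2,0.2,0.5],"spin":-0.8},{"fingers":1,"slide":[-2.9,0.24,1.5],"spin":-0.8},{"fingers":1,"slide":[-2.9,0.24,2.6],"spin":-0.8},{"fingers":1,"slide":[-2.9,0.24,3.7],"spin":-0.8},{"fingers":1,"slide":[-2.9,0.24,4.6],"spin":-0.8},{"fingers":1,"slide":[-2.9,0.24,4.95],"spin":-0.8},{"fingers":1,"slide":[-2.9,0.24,4.95],"spin":-0.8}]'
python3 - <<'E'
from h import *
import pickle
S=snap("side");cv2.imwrite("pics/s1.png",cv2.resize(S[0][130:280,180:380],None,fx=3,fy=3))
go([.4755,-.1503,.142],1.400)
E
```

```text
clock: 2.95
ee_pos: [0.4735, -0.1493, 0.1581]
tool_rot: [-3.136, -0.001, 1.399]
contact_force: [-1.1, 0.6, 0.0]
width: 1.003
grasp_force: 0.0
clock 3.00 pos [ 0.4753 -0.1496  0.1604] rot [-3.1406e+00  1.0000e-04  1.3997e+00] F [ 0.57 -1.22  0.89] w 0.999
slide [-0.016  0.009  0.46 ] spin -0.01
```

View pics/s1.png

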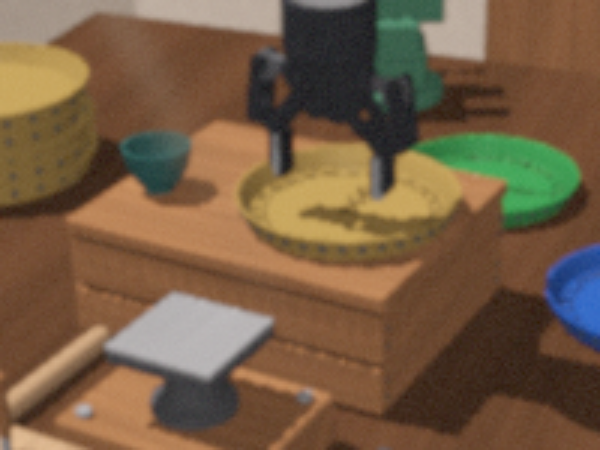

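The fingertips hang over the tray's floor near its stake side, at (282,170) and (382,195) in the crop. I'll lower in steps and feel for the floor.

```bash
python3 -m crank '[{"fingers":1,"slide":[0,0,0.25],"spin":0},{"fingers":1,"slide":[0,0,0.45],"spin":0},{"fingers":1,"slide":[0,0,0.45],"spin":0},{"fingers":1,"slide":[0,0,0.45],"spin":0}]'; python3 -m crank '[{"fingers":1,"slide":[0,0,0.05],"spin":0},{"fingers":1,"slide":[0,0,0.05],"spin":0},{"fingers":1,"slide":[0,0,0.1],"spin":0},{"fingers":1,"slide":[0,0,0.1],"spin":0}]'
```

```text
clock: 3.4
ee_pos: [0.4759, -0.1484, 0.1428]
tool_rot: [3.141, 0.0, 1.402]
contact_force: [-0.3, -0.9, 0.3]
width: 1.0
grasp_force: 0.0
clock: 3.8
ee_pos: [0.4755, -0.1484, 0.1382]
tool_rot: [-3.141, -0.0, 1.402]
contact_force: [-0.4, 0.6, 0.4]
width: 0.998
grasp_force: 0.0
```

```bash
for i in 1; do python3 -m crank '[{"fingers":1,"slide":[0,0,0.05],"spin":0},{"fingers":1,"slide":[0,0,0.1],"spin":0},{"fingers":1,"slide":[0,0,0.1],"spin":0}]'; python3 -m crank '[{"fingers":1,"slide":[0,0,0.05],"spin":0},{"fingers":1,"slide":[0,0,0.05],"spin":0},{"fingers":1,"slide":[0,0,0.05],"spin":0}]';python3 -m crank '[{"fingers":1,"slide":[0,0,0.05],"spin":0},{"fingers":1,"slide":[0,0,0.05],"spin":0},{"fingers":1,"slide":[0,0,0.05],"spin":0}]'; done | grep -E "ee_pos|contact"
```

```text
ee_pos: [0.4754, -0.1484, 0.1339]
contact_force: [0.2, 0.2, -0.1]
ee_pos: [0.4756, -0.1484, 0.1322]
contact_force: [0.7, 0.8, -0.3]
ee_pos: [0.4756, -0.1485, 0.1303]
contact_force: [0.1, 0.2, 0.5]
```

```bash
(python3 -m crank '[{"fingers":1,"slide":[0,0,0.05],"spin":0},{"fingers":1,"slide":[0,0,0.05],"spin":0},{"fingers":1,"slide":[0,0,0.05],"spin":0}]'; python3 -m crank '[{"fingers":1,"slide":[0,0,0.03],"spin":0},{"fingers":1,"slide":[0,0,0.03],"spin":0},{"fingers":1,"slide":[0,0,0.03],"spin":0}]') | grep -E "ee_pos|contact"
```

```text
ee_pos: [0.4756, -0.1484, 0.1282]
contact_force: [0.7, 0.4, -0.0]
ee_pos: [0.4757, -0.1485, 0.1271]
contact_force: [0.0, -0.1, 0.0]
```

```bash
python3 -m crank '[{"fingers":1,"slide":[0.2,0,0],"spin":0},{"fingers":1,"slide":[0.4,0,0],"spin":0},{"fingers":1,"slide":[0.6,0,0],"spin":0},{"fingers":1,"slide":[0.8,0,0],"spin":0},{"fingers":1,"slide":[1.0,0,0],"spin":0},{"fingers":1,"slide":[1.2,0,0],"spin":0},{"fingers":1,"slide":[1.4,0,0],"spin":0},{"fingers":1,"slide":[1.5,0,0],"spin":0}]'
python3 - <<'E'
from m2 import *
o=robot.get_obs(); S=snap("wrist"); pickle.dump(S,open("w3.pkl","wb")); cv2.imwrite("pics/w3.png",S[0])
Q=snap("scene"); pickle.dump(Q,open("sc3.pkl","wb"));  cv2.imwrite("pics/both3.png",np.vstack([cv2.resize(S[0],(400,300)),cv2.resize(Q[0][160:260,190:390],(400,200))]))
go([.47,-.1,.127])
E
```

```text
clock: 6.1
ee_pos: [0.4858, -0.0887, 0.1272]
tool_rot: [-3.141, 0.0, 1.402]
contact_force: [-1.5, -3.5, 0.6]
width: 0.997
grasp_force: 1.5
clock 6.20 pos [ 0.4859 -0.0885  0.1272] rot [-3.1416e+00 -7.0000e-04  1.4021e+00] F [-0.   -0.27  0.34] w 0.999
slide [-0.351 -0.344  0.004]
```

View pics/both3.png

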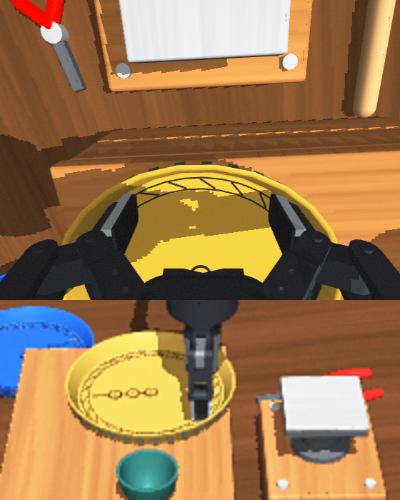

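Both fingertips bear on the tray's stake-side wall and the tray has slid flat. The scene rings are now at about (246,206), (256,206) and (266,206).

```bash
cat >> m2.py <<'E'
S0=pickle.load(open("s0.pkl","rb"))["scene"]
def sr(im,m,seeds,z=.116):
    a=rings(im,seeds,5); return np.array([cast(m,p,z)[:2] for p in a])
T0=np.array([[.4711,-.1750],[.4704,-.1940],[.47,-.214]])
B=sr(*S0,[(252.8,206.3),(242.6,206.3),(233.6,207.1)])-T0   # bias of the scene camera against the wrist's
E
python3 - <<'E'
from m2 import *
print(B.round(4)); Q=pickle.load(open("sc3.pkl","rb")); A=sr(*Q,[(266,206.5),(256,206.5),(246,206.5)]); print((A-B).round(4), (A-B-T0).round(4))
E
```

```text
[[-0.001  -0.0021]
 [ 0.0002 -0.0016]
 [ 0.0002  0.0022]]
[[ 0.4751 -0.1466]
 [ 0.474  -0.1611]
 [ 0.473  -0.1861]] [[0.004  0.0284]
 [0.0036 0.0329]
 [0.003  0.0279]]
```

```bash
python3 -m crank '[{"fingers":1,"slide":[0.2,0,0],"spin":0},{"fingers":1,"slide":[0.4,0,0],"spin":0},{"fingers":1,"slide":[0.6,0,0],"spin":0},{"fingers":1,"slide":[0.8,0,0],"spin":0},{"fingers":1,"slide":[1.0,0,0],"spin":0},{"fingers":1,"slide":[1.2,0,0],"spin":0},{"fingers":1,"slide":[1.4,0,0],"spin":0},{"fingers":1,"slide":[1.5,0,0],"spin":0}]';python3 -m crank '[{"fingers":1,"slide":[0.2,0,0],"spin":0},{"fingers":1,"slide":[0.4,0,0],"spin":0},{"fingers":1,"slide":[0.6,0,0],"spin":0},{"fingers":1,"slide":[0.8,0,0],"spin":0},{"fingers":1,"slide":[1.0,0,0],"spin":0},{"fingers":1,"slide":[1.2,0,0],"spin":0},{"fingers":1,"slide":[1.3,0,0],"spin":0},{"fingers":1,"slide":[1.3,0,0],"spin":0}]'
python3 - <<'E'
from m2 import *
S=snap("wrist"); pickle.dump(S,open("w4.pkl","wb"))
Q=snap("scene"); pickle.dump(Q,open("sc4.pkl","wb"));  cv2.imwrite("pics/both4.png",np.vstack([cv2.resize(S[0],(400,300)),cv2.resize(Q[0][160:260,240:440],(400,200))]))
go([.5189,.1012,.127])
E
```

```text
clock: 7.0
ee_pos: [0.496, -0.0293, 0.1272]
tool_rot: [-3.141, -0.0, 1.402]
contact_force: [-0.3, -2.9, 0.9]
width: 1.0
grasp_force: 1.8
clock: 7.8
ee_pos: [0.5048, 0.0221, 0.1271]
tool_rot: [-3.142, -0.001, 1.402]
contact_force: [0.5, -0.1, 0.4]
width: 1.002
grasp_force: 0.1
clock 7.90 pos [0.5048 0.0216 0.1272] rot [ 3.1414e+00 -9.0000e-04  1.4016e+00] F [-0.1   0.51  0.12] w 1.000
slide [2.02  0.012 0.007]
```

View pics/both4.png

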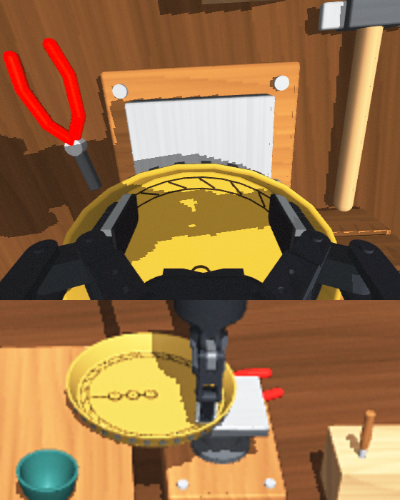

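The tray's stake-side edge now overlaps the stake face and it still lies flat. I'll check the block's position before pushing on.

```bash
python3 - <<'E'
from m2 import *
A=pickle.load(open("s0.pkl","rb")); a=A["scene"][1]; b=A["side"][1]
for n,p,q in(("flange",(455.7,233.5),(158.75,302.5)),("cap",(463.4,199.9),(155.6,261.9)),("toolL",(424.7,217.8),(100+128/1.6,165+147/1.6))): print(n,tri([ray(a,p),ray(b,q)]).round(4))
for p in((222.,0),): pass
for p in((528,140),(550,192),(770,190)): print(cast(a,(p[0]/2.35+180,p[1]/2.35+165),.075).round(3))
E
python3 -m crank '[{"fingers":1,"slide":[0.2,0,0],"spin":0},{"fingers":1,"slide":[0.4,0,0],"spin":0},{"fingers":1,"slide":[0.6,0,0],"spin":0},{"fingers":1,"slide":[0.8,0,0],"spin":0},{"fingers":1,"slide":[1.0,0,0],"spin":0},{"fingers":1,"slide":[1.1,0,0],"spin":0},{"fingers":1,"slide":[1.2,0,0],"spin":0},{"fingers":1,"slide":[1.2,0,0],"spin":0}]'
```

```text
flange [0.5813 0.2647 0.0761]
cap [0.5778 0.2628 0.1682]
toolL [0.5802 0.1837 0.1316]
[0.534 0.163 0.075]
[0.608 0.161 0.075]
[0.633 0.359 0.075]
clock: 8.7
ee_pos: [0.5128, 0.0692, 0.1271]
tool_rot: [-3.142, -0.001, 1.402]
contact_force: [-0.7, -0.4, -0.1]
width: 1.001
grasp_force: 0.3
```

```bash
python3 -m crank '[{"fingers":1,"slide":[0.15,0,0],"spin":0},{"fingers":1,"slide":[0.3,0,0],"spin":0},{"fingers":1,"slide":[0.45,0,0],"spin":0},{"fingers":1,"slide":[0.55,0,0],"spin":0},{"fingers":1,"slide":[0.65,0,0],"spin":0},{"fingers":1,"slide":[0.7,0,0],"spin":0},{"fingers":1,"slide":[0.7,0,0],"spin":0}]';python3 -m crank '[{"fingers":1,"slide":[-0.1,0,0],"spin":0},{"fingers":1,"slide":[-0.3,0,-0.2],"spin":0},{"fingers":1,"slide":[-0.4,0,-1.2],"spin":0},{"fingers":1,"slide":[-1.2,0,-2.4],"spin":0},{"fingers":1,"slide":[-2.2,0,-3.4],"spin":0},{"fingers":1,"slide":[-3.2,0,-3.6],"spin":0},{"fingers":1,"slide":[-3.6,0,-3.6],"spin":0},{"fingers":1,"slide":[-3.6,0,-3.6],"spin":0}]'
python3 - <<'E'
from m2 import *
S=snap("wrist"); pickle.dump(S,open("w5.pkl","wb")); cv2.imwrite("pics/w5.png",S[0])
go([.5,-.05,.3])
h=rim(S[0],(150,20,420,400)); print(cv2.boundingRect(h),circ(np.array([cast(S[1],p[0],.132) for p in h])))
E
```

```text
clock: 9.4
ee_pos: [0.5176, 0.0965, 0.1272]
tool_rot: [3.142, -0.0, 1.402]
contact_force: [-0.6, -1.8, 0.3]
width: 1.0
grasp_force: 1.0
clock: 10.2
ee_pos: [0.4933, -0.0485, 0.2733]
tool_rot: [3.138, 0.0, 1.398]
contact_force: [0.3, -0.1, -0.3]
width: 1.001
grasp_force: 0.0
clock 10.25 pos [ 0.4931 -0.0471  0.2722] rot [ 3.1398e+00 -8.0000e-04  1.3983e+00] F [-0.3  -0.02  0.46] w 0.999
slide [-0.041  0.183 -0.694] 
(157, 20, 244, 190) (array([0.50329914, 0.0341216 ]), np.float64(0.09087178463936874))
```

View pics/w5.png

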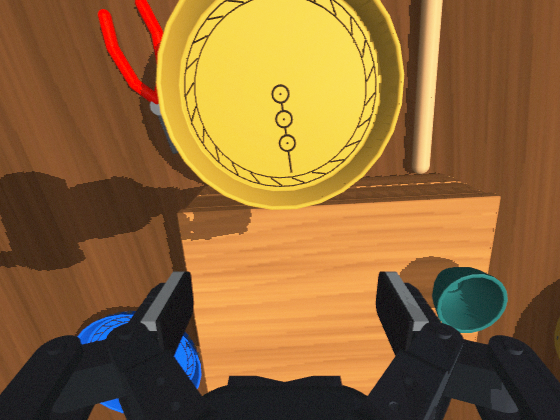

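The tray sits on the stake with rings at (280,94), (284,119) and (288,143). Its far rim is cut off, so I'll measure by the rings.

Run:
```python
from m2 import *
S=pickle.load(open("w5.pkl","rb")); r=rings(S[0],[(280,94),(284,119),(288,143)],11)
A=np.array([cast(S[1],p,.114) for p in r])[:,:2]; print(r.round(1).tolist(),A.round(4).tolist(),np.linalg.norm(np.diff(A,axis=0),axis=1))
c=np.array([.5092,.045]); e=c-A[0]; print("err to stake",e, "along/lat",e@[.168,.986],e@[.986,-.168])
```

```text
[[279.8, 93.8], [283.4, 118.5], [286.9, 142.5]] [[0.5064, 0.0385], [0.5059, 0.0188], [0.5054, -0.0014]] [0.01974673 0.02014823]
err to stake [0.00283904 0.00647525] along/lat 0.006861559205916948 0.001711454265370927
```

Run:
```python
from h import *
go([.5154,.0734,.1255],1.402)
```

```text
clock 10.25 pos [ 0.4931 -0.0471  0.2722] rot [ 3.1398e+00 -8.0000e-04  1.3983e+00] F [-0.3  -0.02  0.46] w 0.999
slide [3.061 0.024 3.67 ] spin -0.21
```

```bash
python3 -m crank '[{"fingers":1,"slide":[1,0.02,0],"spin":-0.2},{"fingers":1,"slide":[2.1,0.02,0],"spin":-0.2},{"fingers":1,"slide":[3.06,0.02,0.6],"spin":-0.2},{"fingers":1,"slide":[3.06,0.02,1.8],"spin":-0.2},{"fingers":1,"slide":[3.06,0.02,2.8],"spin":-0.2},{"fingers":1,"slide":[3.06,0.02,3.4],"spin":-0.2},{"fingers":1,"slide":[3.06,0.02,3.4],"spin":-0.2},{"fingers":1,"slide":[3.06,0.02,3.4],"spin":-0.2}]'
python3 - <<'E'
from h import *
go([.5204,.1030,.1255],1.402)
E
```

```text
clock: 11.05
ee_pos: [0.5142, 0.0754, 0.1349]
tool_rot: [-3.14, -0.0, 1.406]
contact_force: [-0.7, 0.7, 0.3]
width: 1.002
grasp_force: 0.0
clock 11.05 pos [0.5142 0.0754 0.1349] rot [-3.14   -0.      1.4058] F [-0.71  0.69  0.31] w 1.002
slide [0.707 0.04  0.235] spin 0.22
```

```bash
python3 -m crank '[{"fingers":1,"slide":[0,0.04,0.23],"spin":0.2},{"fingers":1,"slide":[0,0.04,0.23],"spin":0.2},{"fingers":1,"slide":[0.2,0.04,0.23],"spin":0.2},{"fingers":1,"slide":[0.35,0.04,0.23],"spin":0.2},{"fingers":1,"slide":[0.5,0.04,0.23],"spin":0.2},{"fingers":1,"slide":[0.6,0.04,0.23],"spin":0.2},{"fingers":1,"slide":[0.7,0.04,0.23],"spin":0.2},{"fingers":1,"slide":[0.7,0.04,0.23],"spin":0.2}]';python3 -m crank '[{"fingers":1,"slide":[-0.1,0,0],"spin":0},{"fingers":1,"slide":[-0.3,0,-0.2],"spin":0},{"fingers":1,"slide":[-0.4,0,-1.2],"spin":0},{"fingers":1,"slide":[-1.2,0,-2.4],"spin":0},{"fingers":1,"slide":[-2.2,0,-3.6],"spin":0},{"fingers":1,"slide":[-2.8,0,-4.6],"spin":0},{"fingers":1,"slide":[-2.8,0,-5],"spin":0},{"fingers":1,"slide":[-2.8,0,-5],"spin":0}]'
python3 - <<'E'
from m2 import *
S=snap("wrist"); pickle.dump(S,open("w6.pkl","wb")); cv2.imwrite("pics/w6.png",S[0])
go([.5,-.05,.3])
h=rim(S[0],(150,20,420,330)); print(cv2.boundingRect(h),circ(np.array([cast(S[1],p[0],.132) for p in h])))
for p in([.5092,.045,.114],[.507,.0255,.114],[.507,.0055,.114]): print(proj(S[1],p))
E
```

```text
clock: 11.85
ee_pos: [0.5212, 0.102, 0.1265]
tool_rot: [3.141, 0.001, 1.402]
contact_force: [-1.6, -2.5, 2.9]
width: 1.002
grasp_force: 2.2
clock: 12.65
ee_pos: [0.5042, -0.0105, 0.3326]
tool_rot: [3.13, -0.001, 1.399]
contact_force: [0.6, 0.3, 0.6]
width: 1.0
grasp_force: 0.0
clock 12.70 pos [ 0.5032 -0.0096  0.3295] rot [ 3.1350e+00 -1.1000e-03  1.3995e+00] F [-0.51  0.4  -1.37] w 1.001
slide [-1.009  0.089  0.738] 
(181, 22, 194, 199) (array([0.51041737, 0.04438107]), np.float64(0.09413992625763545))
[276.60585892 128.61682214]
[277.84012158 147.79492558]
[281.13860885 166.37923876]
```

View pics/w6.png

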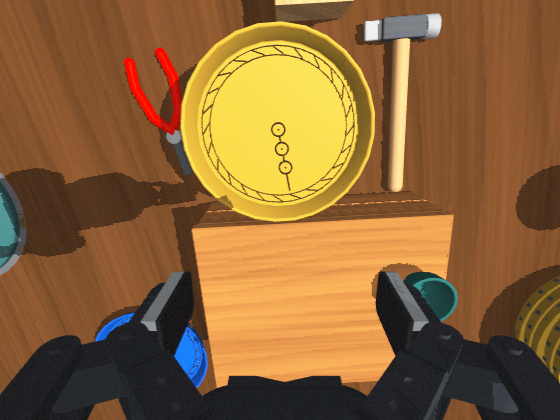

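The tray is flat and clear of the box, with its rim centre at (0.5104, 0.0444) against the stake's (0.5092, 0.0450). Rings are at (278,129), (282,149) and (286,167). Next is the punch.

```bash
python3 - <<'E'
from h import *
go([.57,.15,.33],1.456)
E
python3 -m crank '[{"fingers":1,"slide":[1,0.2,0],"spin":-3.2},{"fingers":1,"slide":[2,0.4,0],"spin":-3.2},{"fingers":1,"slide":[3,0.6,0],"spin":-3.2},{"fingers":1,"slide":[4,0.9,0],"spin":-3.2},{"fingers":1,"slide":[4.2,1,0],"spin":-3.2},{"fingers":1,"slide":[4.2,1,0],"spin":-3.2},{"fingers":1,"slide":[4.2,1,0],"spin":-3.2}]'
python3 - <<'E'
from m2 import *
S=snap("wrist"); pickle.dump(S,open("w7.pkl","wb")); cv2.imwrite("pics/w7.png",S[0])
go([.58,.264,.3],1.456)
for z in(.075,.17): print(proj(S[1],[.5795,.264,z]))
E
```

```text
clock 12.70 pos [ 0.5032 -0.0096  0.3295] rot [ 3.1350e+00 -1.1000e-03  1.3995e+00] F [-0.51  0.4  -1.37] w 1.001
slide [ 4.217e+00  9.670e-01 -1.000e-03] spin -3.23
clock: 13.4
ee_pos: [0.5688, 0.1498, 0.3245]
tool_rot: [-3.139, 0.001, 1.458]
contact_force: [0.7, -0.8, 0.9]
width: 0.999
grasp_force: 0.0
clock 13.45 pos [0.5689 0.1494 0.325 ] rot [-3.1398e+00  1.1000e-03  1.4569e+00] F [ 0.06 -1.05  0.52] w 1.000
slide [ 2.879 -0.047  0.622] spin 0.05
[281.97373884  68.23282243]
[280.84118505  57.20405432]
```

View pics/w7.png

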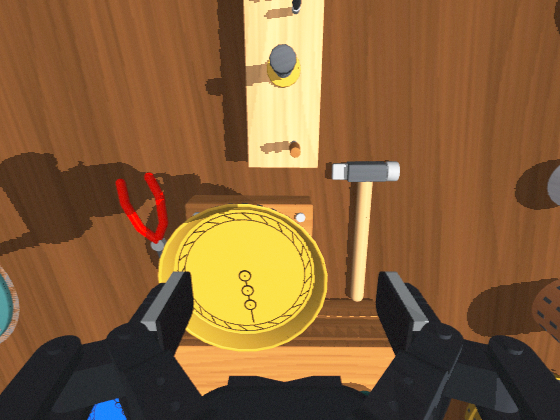

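The cap is at about (283,58) and the flange at (284,72), with tools at (296,5) and (295,152). That was one picture over the viewing limit of 10, so from here I work from numbers only.

```bash
python3 -m crank '[{"fingers":1,"slide":[0.8,0,0.2],"spin":0},{"fingers":1,"slide":[1.3,0,0.4],"spin":0},{"fingers":1,"slide":[1.3,0,0.4],"spin":0},{"fingers":1,"slide":[1.3,0,0.4],"spin":0}]'
cat > m3.py <<'E'
from m2 import *
def blobs(S,lo,hi,roi,amin=60):
    hsv=cv2.cvtColor(S[0],cv2.COLOR_BGR2HSV); x0,y0,x1,y1=[int(v) for v in roi]
    mk=np.zeros(S[0].shape[:2],np.uint8); mk[y0:y1,x0:x1]=cv2.inRange(hsv,lo,hi)[y0:y1,x0:x1]
    mk=cv2.morphologyEx(mk,cv2.MORPH_OPEN,np.ones((3,3)))
    return [c for c in cv2.findContours(mk,0,1)[0] if cv2.contourArea(c)>amin]
E
python3 - <<'E'
from m3 import *
S=snap("wrist"); pickle.dump(S,open("w8.pkl","wb")); go([.58,.264,.3],1.456)
f=proj(S[1],[.5795,.264,.075]); c=proj(S[1],[.5795,.264,.17]); print(f,c)
roi=(f[0]-45,f[1]-45,f[0]+45,f[1]+45)
for nm,lo,hi,z in(("grey",(0,0,0),(179,95,150),.17),("brass",(22,150,100),(33,255,255),.081)):
    for b in blobs(S,lo,hi,roi):
        (x,y),r=cv2.minEnclosingCircle(b); print(nm,(round(x,1),round(y,1)),round(r,1),cv2.boundingRect(b),cv2.contourArea(b),cast(S[1],(x,y),z).round(4))
u=int(c[0]);v=int(c[1])
for y in range(v-26,v+34,4): print(y,[tuple(int(k) for k in S[0][y,x]) for x in range(u-20,u+21,8)])
E
```

```text
clock: 13.85
ee_pos: [0.5751, 0.2008, 0.3098]
tool_rot: [-3.141, 0.001, 1.457]
contact_force: [-0.2, -0.5, -0.4]
width: 1.001
grasp_force: 0.0
clock 13.90 pos [0.5753 0.2007 0.3102] rot [3.1415e+00 7.0000e-04 1.4564e+00] F [-0.45  0.62 -0.28] w 0.999
slide [ 1.587 -0.065  0.254] spin 0.03
[280.93322256 119.34243333] [279.68069953 126.47505051]
grey (281.4, 126.7) 14.1 (269, 113, 26, 28) 536.5 [0.5808 0.2637 0.17  ]
brass (283.5, 117.5) 16.3 (269, 104, 30, 23) 235.5 [0.5825 0.2659 0.081 ]
100 [(149, 225, 253), (179, 246, 255), (178, 245, 255), (156, 227, 253), (168, 238, 255), (158, 232, 254)]
104 [(151, 223, 253), (179, 246, 255), (95, 145, 194), (85, 229, 253), (169, 239, 255), (158, 231, 254)]
108 [(149, 223, 252), (178, 246, 255), (87, 229, 252), (87, 231, 253), (93, 232, 253), (158, 233, 254)]
112 [(148, 222, 252), (96, 162, 215), (87, 229, 252), (112, 173, 203), (88, 231, 253), (159, 234, 254)]
116 [(88, 129, 168), (46, 130, 167), (71, 69, 69), (133, 126, 123), (87, 231, 253), (160, 234, 254)]
120 [(90, 130, 173), (54, 131, 166), (136, 131, 126), (139, 136, 130), (136, 127, 126)
[... 274 characters left out ...]
22, 121), (126, 122, 119), (137, 130, 130), (151, 226, 253)]
136 [(164, 234, 254), (176, 245, 255), (126, 120, 119), (128, 127, 122), (120, 122, 125), (151, 225, 253)]
140 [(157, 233, 254), (176, 245, 255), (159, 232, 254), (102, 98, 97), (166, 239, 255), (154, 227, 253)]
144 [(161, 232, 254), (173, 244, 255), (164, 238, 255), (163, 234, 254), (168, 240, 255), (151, 224, 253)]
148 [(160, 231, 254), (177, 244, 255), (167, 237, 254), (162, 235, 254), (167, 239, 255), (153, 225, 253)]
152 [(161, 232, 254), (176, 244, 255), (164, 237, 254), (151, 223, 253), (169, 240, 255), (152, 226, 253)]
156 [(159, 233, 254), (177, 244, 255), (166, 236, 254), (154, 225, 253), (171, 242, 255), (154, 229, 253)]
```

```bash
python3 -m crank '[{"fingers":1,"slide":[0.9,-0.02,0],"spin":0},{"fingers":1,"slide":[1.57,-0.02,0],"spin":0},{"fingers":1,"slide":[1.57,-0.02,0.9],"spin":0},{"fingers":1,"slide":[1.57,-0.02,2],"spin":0},{"fingers":1,"slide":[1.57,-0.02,3],"spin":0},{"fingers":1,"slide":[1.57,-0.02,3.8],"spin":0},{"fingers":1,"slide":[1.57,-0.02,4.15],"spin":0},{"fingers":1,"slide":[1.57,-0.02,4.15],"spin":0}]'
python3 - <<'E'
from h import *
go([.5815,.2635,.143],1.456)
E
```

```text
clock: 14.7
ee_pos: [0.5806, 0.2629, 0.1419]
tool_rot: [-3.138, 0.002, 1.456]
contact_force: [0.2, -1.2, 0.2]
width: 0.996
grasp_force: 0.0
clock 14.70 pos [0.5806 0.2629 0.1419] rot [-3.1378e+00  2.3000e-03  1.4563e+00] F [ 0.16 -1.17  0.17] w 0.996
slide [ 0.018  0.022 -0.028] spin 0.01
```

```bash
python3 -m crank '[{"fingers":0,"slide":[0,0,0],"spin":0},{"fingers":-0.5,"slide":[0,0,0],"spin":0},{"fingers":-1,"slide":[0,0,0],"spin":0},{"fingers":-1,"slide":[0,0,0],"spin":0},{"fingers":-1,"slide":[0,0,0],"spin":0},{"fingers":-1,"slide":[0,0,0],"spin":0},{"fingers":-1,"slide":[0,0,0],"spin":0},{"fingers":-1,"slide":[0,0,0],"spin":0}]' 60
```

```text
clock: 15.5
ee_pos: [0.5819, 0.265, 0.1453]
tool_rot: [3.141, -0.001, 1.458]
contact_force: [-2.5, -0.1, 6.3]
width: 0.211
grasp_force: 58.1
```

```bash
python3 -m crank '[{"fingers":-1,"slide":[0,0,-0.3],"spin":0},{"fingers":-1,"slide":[0,0,-0.8],"spin":0},{"fingers":-1,"slide":[0,0,-1.4],"spin":0},{"fingers":-1,"slide":[0,0,-2],"spin":0},{"fingers":-1,"slide":[0,0,-2.7],"spin":0},{"fingers":-1,"slide":[0,0,-3.4],"spin":0},{"fingers":-1,"slide":[0,0,-3.9],"spin":0},{"fingers":-1,"slide":[0,0,-3.9],"spin":0}]'
python3 - <<'E'
from m3 import *
Q=[snap("scene"),snap("side")]; W=snap("wrist"); pickle.dump((Q,W),open("p9.pkl","wb")); go([.5102,.0447,.30],1.456)
o=robot.get_obs()["ee_pos"]
# flange brass blob in both views
rs=[]
for S in Q:
    f=proj(S[1],o-[0,0,.067]); print(f)
    bs=blobs(S,(20,130,60),(34,255,255),(f[0]-22,f[1]-22,f[0]+22,f[1]+22),5)
    b=max(bs,key=cv2.contourArea); x,y,w,h=cv2.boundingRect(b); print((x,y,w,h),cv2.contourArea(b)); rs.append(ray(S[1],(x+w/2-.5,y+h/2-.5)))
print("flange",tri(rs),"minus tcp",tri(rs)-o)
E
```

```text
clock: 16.3
ee_pos: [0.5837, 0.2652, 0.3047]
tool_rot: [3.135, -0.004, 1.457]
contact_force: [0.8, 0.1, -1.8]
width: 0.216
grasp_force: 58.4
clock 16.45 pos [0.5812 0.2642 0.2985] rot [-3.1399e+00  1.1000e-03  1.4574e+00] F [-0.62 -0.29 -2.2 ] w 0.219
slide [-5.653 -1.143 -0.029] spin 0.08
[470.60513549 175.73664843]
(463, 171, 18, 9) 71.0
[148.49630583 232.5662987 ]
(141, 231, 5, 4) 10.0
flange [0.58639515 0.26696144 0.23414592] minus tcp [ 0.00518211  0.00275622 -0.0643702 ]
```

```bash
python3 -m crank '[{"fingers":-1,"slide":[-1,-0.2,0],"spin":0},{"fingers":-1,"slide":[-2,-0.4,0],"spin":0},{"fingers":-1,"slide":[-3,-0.6,0],"spin":0},{"fingers":-1,"slide":[-4,-0.8,0],"spin":0},{"fingers":-1,"slide":[-5,-1,0],"spin":0},{"fingers":-1,"slide":[-5.65,-1.14,0],"spin":0},{"fingers":-1,"slide":[-5.65,-1.14,0],"spin":0},{"fingers":-1,"slide":[-5.65,-1.14,0],"spin":0}]'
python3 - <<'E'
from m3 import *
for n,s,r in(("w6",[(278,129),(282,149),(286,167)],8),("w7",[(244,275),(247,290),(250,304)],7),("w8",None,8)):
    S=pickle.load(open(n+".pkl","rb"))
    if s is None: s=[proj(S[1],[*p,.114]) for p in M]
    q=rings(S[0],s,r); M=np.array([cast(S[1],p,.114)[:2] for p in q]); print(n,q.round(1).tolist(),M.round(4).tolist())
W=snap("wrist"); Q=snap("scene"); pickle.dump((W,Q),open("p10.pkl","wb")); go([.5102,.0447,.26],1.456)
o=robot.get_obs()["ee_pos"]
for d in(0,.03,.067,.1,.13): print(d,"wrist",proj(W[1],o-[0,0,d]).round(1),"scene",proj(Q[1],o-[0,0,d]).round(1))
E
```

```text
clock: 17.25
ee_pos: [0.5101, 0.0448, 0.2982]
tool_rot: [-3.139, -0.0, 1.456]
contact_force: [0.4, 0.1, -1.7]
width: 0.217
grasp_force: 58.9
w6 [[277.9, 129.3], [281.1, 148.3], [284.9, 166.6]] [[0.5103, 0.0441], [0.5102, 0.0244], [0.5109, 0.0045]]
w7 [[244.4, 274.6], [247.1, 289.2], [249.9, 303.4]] [[0.5105, 0.0447], [0.5106, 0.0248], [0.5111, 0.0048]]
w8 [[244.1, 320.3], [246.8, 333.2], [249.0, 345.3]] [[0.5105, 0.0436], [0.5109, 0.0249], [0.5108, 0.007]]
clock 17.35 pos [0.5107 0.0458 0.2988] rot [-3.1398e+00 -2.0000e-04  1.4578e+00] F [ 0.18  0.42 -1.19] w 0.217
slide [-0.028 -0.009  0.971] spin 0.10
0 wrist [283.2 298.2] scene [358.2 137.1]
0.03 wrist [283.5 264.9] scene [357.2 149.9]
0.067 wrist [283.8 236.6] scene [355.9 165. ]
0.1 wrist [284.  218.4] scene [354.8 178. ]
0.13 wrist [284.1 205.7] scene [353.8 189.3]
```

Run:
```python
from m3 import *
W,Q=pickle.load(open("p10.pkl","rb"))
for nm,S,u,rows in(("wrist",W,284,range(190,262,4)),("scene",Q,355,range(160,204,2))):
    hsv=cv2.cvtColor(S[0],cv2.COLOR_BGR2HSV); print(nm)
    for y in rows: print(y,"".join("#" if hsv[y,x,1]<90 else ("y" if 20<=hsv[y,x,0]<34 and hsv[y,x,1]>150 else ".") for x in range(u-24,u+25)))
```

```text
wrist
190 yyyyyyyyyyyyyyyyy.yyyyyyyyyyyyy.yyyyyyyyyyyyyyyyy
194 yyyyyyyyyyyyyyyyyyyyyyyyyyyyy.yyyyyyyyyyyyyyyyyyy
198 yyyyyyyyyyyyyyyyyyyyyyyyy.yyyyyyyyyyyyyyyyyyyyyyy
202 yyyyyyyyyyyyyyyyyyyyyyyyyyyyyyyyyyyyyyyyyyyyyyyyy
206 yyyyyyyyyyyyyyyyyyyyy.yyyyyyyyyy.yyyyyyyyyyyyyyyy
210 yyyyyyyyyyyyyyyyyy#######.yyyyyyy.yyyyyyyyyyyyyyy
214 yyyyyyyyyyyyyyyy.#...######yyyy.yyyyyyyyyyyyyyyyy
218 yyyyyyyyyyyyyyyyyyyyyyyyyyyyyyyyyyyyyyyyyyyyyyyyy
222 yyyyyyyyyyyyyyyyyyyyyyyyyyyyyyyyyyyyyyyyyyyyyyyyy
226 yyyyyyyyyyyyyyyyyyyyyyyyyyyyyyyyyyyyyyyyyyyyyyyyy
230 yyyyyyyyyyyyyyyyyyyyyyyyyyyyyyyyyyyyyyyyyyyyyyyyy
234 yyyyyyyyyyyyy###################.yyyyyyyyyyyyyyyy
238 yyyyyyyyyy#########################.yyyyyyyyyyyyy
242 yyyyyyyy############################.yyyyyyyyyyyy
246 yyyyyyyy#############################yyyyyyyyyyyy
250 yyyyyyy.#############################.yyyyyyyyyyy
254 yyyyyyy.##############################.yyyyyyyyyy
258 #####..################################.yyyy#####
scene
160 ....................#########....................
162 .................yy.#########y.y.................
164 ....
[... 371 characters left out ...]
78 ..............yyy...######.......................
180 ......yyyyyyyyyyy...y####..........y.............
182 ......yyyyyyyyyy....y####........................
184 .....yyyyyyyyyyyy....###............yyyyyy.yy....
186 y..yyyyyyyyyyyyy.....###y.....y..yyyyyyyyyyyyyyyy
188 ..y.yyyy..yyyy........#yyyyyy....yyyyyyyyyyyyyyyy
190 yyy.y.y.yy.....yy.....y..y.y.yyyyy.yy.yyyyyyyyyyy
192 yyy..yyy..y..y..y.y...yyyyyyyyyyy.yy.yy.yy.yyyyyy
194 y.y.yyy.yyyy.y.yy...yyy.yyyyy.yy.y.yy..y.y.yy.yyy
196 yyy.yyyyyyyy....y.yyyyyyyyy.yyyyyyyyy.yyyy..yy..y
198 yy.yy.y.yy.y.y.....yyyyyyyy.yyyyyyyyyyyyyy.yyy.y.
200 yyy.yyy.yyyyyyyy...yyyyyyyyyyyyyyyyyyyyyyyyy.yyy.
202 yy.yyyy.yyyyyyyyyyyyyyyyyyyyyyyyyyyyyyyyyyy.yyyyy
```

```bash
python3 -m crank '[{"fingers":-1,"slide":[-0.02,-0.01,0.4],"spin":0},{"fingers":-1,"slide":[-0.02,-0.01,0.8],"spin":0},{"fingers":-1,"slide":[-0.02,-0.01,1.05],"spin":0},{"fingers":-1,"slide":[-0.02,-0.01,1.05],"spin":0},{"fingers":-1,"slide":[-0.02,-0.01,1.05],"spin":0}]'
cat > tipview.py <<'E'
from m3 import *
def tv():
    W=snap("wrist"); o=robot.get_obs(); go([.5104,.0444,.24])
    M=[[.5104,.0444,.114],[.5105,.0246,.114],[.5109,.0047,.114]]
    t=proj(W[1],o["ee_pos"]-[0,0,.13]); print("tip pred",t.round(1),"marks pred",[proj(W[1],p).round(1).tolist() for p in M])
    hsv=cv2.cvtColor(W[0],cv2.COLOR_BGR2HSV); u,v=t.astype(int)
    for y in range(v-24,v+30,2): print(y,"".join("#" if hsv[y,x,1]<110 else ("y" if hsv[y,x,2]>170 else ("o" if hsv[y,x,2]<110 else ".")) for x in range(u-30,u+31)))
    return W
E
python3 -c "
from tipview import *
tv()"
```

```text
clock: 17.85
ee_pos: [0.5104, 0.0448, 0.2574]
tool_rot: [-3.141, 0.0, 1.458]
contact_force: [0.2, -0.1, -0.7]
width: 0.217
grasp_force: 58.7
clock 17.90 pos [0.5108 0.0447 0.2581] rot [ 3.1413e+00 -1.0000e-04  1.4579e+00] F [ 0.19  0.7  -2.5 ] w 0.218
slide [-0.009 -0.009  0.453] 
tip pred [283.7 206.9] marks pred [[283.4, 202.1], [286.0, 223.4], [288.9, 243.7]]
182 yyyyyyyyyyyyyyyyyyyyyyyyyyyyyyyyyyyyyyyyyyyyyyyyyyyyyyyyyyyyy
184 yyyyyyyyyyyyyyyyyyyyyyyyyyyyyyyyyyyyyyyyyyyyyyyyyyyyyyyyyyyyy
186 yyyyyyyyyyyyyyyyyyyyyyyyyyyyyyyyyyyyyyyyyyyyyyyyyyyyyyyyyyyyy
188 yyyyyyyyyyyyyyyyyyyyyyyyyyyyyyyyyyyyyyyyyyyyyyyyyyyyyyyyyyyyy
190 yyyyyyyyyyyyyyyyyyyyyyyyyyyyyyyyyyyyyyyyyyyyyyyyyyyyyyyyyyyyy
192 yyyyyyyyyyyyyyyyyyyyyyyyyyyyyyyyyyyyyyyyyyyyyyyyyyyyyyyyyyyyy
194 yyyyyyyyyyyyyyyyyyyyyyyyyyyyyyyyyyyyyyyyyyyyyyyyyyyyyyyyyyyyy
196 yyyyyyyyyyyyyyyyyyyyyyyyy.oooooo#oo.yyyyyyyyyyyyyyyyyyyyyyyyy
198 yyyyyyyyyyyyyyyyyyyyyyyyooyyyyyyyyy.o.yyyyyyyyyyyyyyyyyyyyyyy
200 .yyyyyyyyyyyyyyyyyyyyyyo.yyyyyyyyyyyyo.yyyyyyyyyyyyyyyyyyyyyy
202 y..yyyyyyyyyyyyyyyyyyy..yyyyyyyyyyyyy.oyyyyyyyyyyyyyyyyyyyyyy
204 yyyyy
[... 346 characters left out ...]
yy###..######yyyyyyyyyyyyyyyyyyyyyyyyyyy
216 yyyyyyyyyyyyyyyyyyyy.......y...........yyyyyyyyyyyyyyyyyyyyyy
218 yyyyyyyyyyyyyyy.....yyyyyyyyyyyyyyyyyyyyyy.yyyyyyyyyyyyyyyyyy
220 yyyyyyyyyyyy..yyyyyyyyyyyyyyyyyyyyyyyyyyyyyyyyyyyyyyyyyyyyyyy
222 yyyyyyyyyy..yyyyyyyyyyyyyyyyyyyyyyyyyyyyyyyyyyyyyyyyyyyyyyyyy
224 yyyyyyyy..yyyyyyyyyyyyyyyyyyyyyyyyyyyyyyyyyyyyyyyyyyyyyyyyyyy
226 yyyyyy..yyyyyyyyyyyyyyyyyyyyyyyyyyyyyyyyyyyyyyyyyyyyyyyyyyyyy
228 yyyyy.yyyyyyyyyyyyyyyyyyyyyyyyyyyyyyyyyyyyyyyyyyyyyyyyyyyyyyy
230 yyyy..yyyyy.y.y.yyyyyyyyyyyyyyyyyyyyyyyyyyyyyyyyyyyyyyyyyyyyy
232 yyy..yy....yyyy.y.y.yyyy############yyyyyyyyyyyyyyyyyyyyyyyyy
234 yy..y.y.yyyyyy.yyyy.###################yyyyyyyyyyyyyyyyyyyyyy
```

The wrist pixels put ring 0's centre at (283.2,202.5). The punch tip, about 14 mm above it, is within about 1 mm of the ring's centre.

```bash
python3 -m crank '[{"fingers":-1,"slide":[0,0.02,0.15],"spin":0},{"fingers":-1,"slide":[0,0.02,0.28],"spin":0},{"fingers":-1,"slide":[0,0.02,0.36],"spin":0},{"fingers":-1,"slide":[0,0.02,0.44],"spin":0},{"fingers":-1,"slide":[0,0.02,0.48],"spin":0},{"fingers":-1,"slide":[0,0.02,0.48],"spin":0},{"fingers":-1,"slide":[0,0.02,0.48],"spin":0}]'; python3 -c "
from h import *
go([.5104,.0444,.24])"
```

```text
clock: 18.6
ee_pos: [0.5116, 0.0443, 0.2394]
tool_rot: [3.141, -0.0, 1.457]
contact_force: [-1.5, 0.8, 3.5]
width: 0.214
grasp_force: 59.5
clock 18.60 pos [0.5116 0.0443 0.2394] rot [ 3.1408e+00 -2.0000e-04  1.4573e+00] F [-1.47  0.78  3.5 ] w 0.214
slide [-0.001 -0.029 -0.015]
```

```bash
python3 -m crank '[{"fingers":-1,"slide":[0,0,0.04],"spin":0},{"fingers":-1,"slide":[0,0,0.04],"spin":0},{"fingers":-1,"slide":[0,0,0.04],"spin":0}]'; python3 -m crank '[{"fingers":-1,"slide":[0,0,-0.2],"spin":0},{"fingers":-1,"slide":[0,0,-0.5],"spin":0},{"fingers":-1,"slide":[0,0,-0.5],"spin":0}]'; python3 -c "
from h import *
go([.5107,.0246,.2574],1.457)"
```

```text
clock: 18.9
ee_pos: [0.5115, 0.0443, 0.2375]
tool_rot: [3.141, -0.0, 1.457]
contact_force: [-1.4, 1.4, 3.9]
width: 0.216
grasp_force: 59.7
clock: 19.2
ee_pos: [0.5121, 0.0443, 0.2588]
tool_rot: [3.139, -0.0, 1.457]
contact_force: [-0.5, -0.1, -2.0]
width: 0.213
grasp_force: 59.3
clock 19.20 pos [0.5121 0.0443 0.2588] rot [ 3.1392e+00 -4.0000e-04  1.4574e+00] F [-0.52 -0.13 -1.97] w 0.213
slide [-0.494  0.021  0.034] spin 0.02
```

```bash
python3 -m crank '[{"fingers":-1,"slide":[-0.3,0.03,0],"spin":0},{"fingers":-1,"slide":[-0.49,0.03,0],"spin":0},{"fingers":-1,"slide":[-0.49,0.03,0],"spin":0},{"fingers":-1,"slide":[-0.49,0.03,0],"spin":0}]';python3 -c "
from tipview import *
tv()"
```

```text
clock: 19.6
ee_pos: [0.5099, 0.0242, 0.2566]
tool_rot: [-3.141, -0.0, 1.456]
contact_force: [0.4, -0.0, -1.3]
width: 0.218
grasp_force: 59.3
clock 19.65 pos [0.51   0.0245 0.2567] rot [-3.1408e+00 -2.0000e-04  1.4566e+00] F [ 0.28 -0.01 -1.75] w 0.215
slide [ 0.496 -0.046  0.418] 
tip pred [283.3 206.4] marks pred [[281.1, 179.2], [283.9, 201.5], [286.9, 222.9]]
182 yyyyyyyyyyyyyyyyyyyy..yyyyyyyyyyyyy..yyyyyyyyyyyyyyyyyyyyyyyy
184 yyyyyyyyyyyyyyyyyyyyyo.yyyyyyyyyyy..yyyyyyyyyyyyyyyyyyyyyyyyy
186 yyyyyyyyyyyyyyyyyyyyyy.oo.yyyyyyooyyyyyyyyyyyyyyyyyyyyyyyyyyy
188 yyyyyyyyyyyyyyyyyyyyyyyyyy..oo.yyyyyyyyyyyyyyyyyyyyyyyyyyyyyy
190 yyyyyyyyyyyyyyyyyyyyyyyyyyyyyo.yyyyyyyyyyyyyyyyyyyyyyyyyyyyyy
192 yyyyyyyyyyyyyyyyyyyyyyyyyyyyy..yyyyyyyyyyyyyyyyyyyyyyyyyyyyyy
194 yyyyyyyyyyyyyyyyyyyyyyyyyyyyyooo.yyyyyyyyyyyyyyyyyyyyyyyyyyyy
196 yyyyyyyyyyyyyyyyyyyyyyyyyyoooo.y..oooyyyyyyyyyyyyyyyyyyyyyyyy
198 yyyyyyyyyyyyyyyyyyyyyyyy.o.yyyyyyyyy.o.yyyyyyyyyyyyyyyyyyyyyy
200 yyyyyyyyyyyyyyyyyyyyyyy.oyyyyyyyyyyyyyo.yyyyyyyyyyyyyyyyyyyyy
202 .y.y.yyyyyyyyyyyyyyyyyyo.yyyyyyoyyyyyy..yyyyyyyyyyyyyyyyyyyyy
204 ..y.y
[... 346 characters left out ...]
yy.#.........yyyyyyyyyyyyyyyyyyyyyyyyyyy
216 yyyyyyyyyyyyyyyyyyy......yyyyyyyyyyyyyy.yyyyyyyyyyyyyyyyyyyyy
218 y.yyyyyyyyyyyy.....yyyyyyyyyyyyyyyyyyyyyyyy.yyyyyyyyyyyyyyyyy
220 ..yyyyyyyyyy..yyyyyyyyyyyyyyyyyyyyyyyyyyyyyyyyyyyyyyyyyyyyyyy
222 yyyyyyyyy...yyyyyyyyyyyyyyyyyyyyyyyyyyyyyyyyyyyyyyyyyyyyyyyyy
224 yyyyyyy...yyyyyyyyyyyyyyyyyyyyyyyyyyyyyyyyyyyyyyyyyyyyyyyyyyy
226 yyyyyy.yyyyyyyyyyyyyyyyyyyyyyyyyyyyyyyyyyyyyyyyyyyyyyyyyyyyyy
228 yyyyyyyyyyyyyyyyyyyyyyyyyyyyyyyyyyyyyyyyyyyyyyyyyyyyyyyyyyyyy
230 yyyy..yyyyyyyyyyy.y.yyyyyyyyyyyyyyyyyyyyyyyyyyyyyyyyyyyyyyyyy
232 yyy..y...y....yyyyyyy.##############yyyyyyyyyyyyyyyyyyyyyyyyy
234 yy....yyyyyyy..yy..#####################yyyyyyyyyyyyyyyyyyyyy
```

Ring 1 is at (284,202) and the tip at column 281.5, so I'll add 2 mm of tool y.

```bash
python3 -m crank '[{"fingers":-1,"slide":[0,0.05,0.15],"spin":0},{"fingers":-1,"slide":[0,0.05,0.28],"spin":0},{"fingers":-1,"slide":[0,0.05,0.36],"spin":0},{"fingers":-1,"slide":[0,0.05,0.44],"spin":0},{"fingers":-1,"slide":[0,0.05,0.48],"spin":0},{"fingers":-1,"slide":[0,0.05,0.48],"spin":0},{"fingers":-1,"slide":[0,0.05,0.48],"spin":0}]'; python3 -c "
from h import *
go([.5104,.0444,.2375])"
```

```text
clock: 20.35
ee_pos: [0.5124, 0.0245, 0.2386]
tool_rot: [3.141, -0.0, 1.457]
contact_force: [-1.5, 0.1, 3.7]
width: 0.211
grasp_force: 60.2
clock 20.35 pos [0.5124 0.0245 0.2386] rot [ 3.1410e+00 -1.0000e-04  1.4574e+00] F [-1.48  0.13  3.69] w 0.211
slide [ 0.488 -0.107  0.027]
```

```bash
python3 -m crank '[{"fingers":-1,"slide":[0,0,0.04],"spin":0},{"fingers":-1,"slide":[0,0,0.04],"spin":0},{"fingers":-1,"slide":[0,0,0.04],"spin":0}]'; python3 -m crank '[{"fingers":-1,"slide":[0,0,-0.2],"spin":0},{"fingers":-1,"slide":[0,0,-0.45],"spin":0},{"fingers":-1,"slide":[-0.25,0.06,-0.45],"spin":0},{"fingers":-1,"slide":[-0.49,0.06,-0.45],"spin":0},{"fingers":-1,"slide":[-0.49,0.06,-0.45],"spin":0},{"fingers":-1,"slide":[-0.49,0.06,-0.45],"spin":0}]';python3 -c "
from tipview import *
tv()"
```

```text
clock: 20.65
ee_pos: [0.5124, 0.0245, 0.2367]
tool_rot: [3.141, -0.0, 1.457]
contact_force: [-0.9, 0.7, 4.0]
width: 0.213
grasp_force: 60.5
clock: 21.25
ee_pos: [0.5119, 0.0042, 0.2536]
tool_rot: [-3.14, -0.0, 1.456]
contact_force: [-0.2, -0.2, -2.2]
width: 0.219
grasp_force: 59.4
clock 21.30 pos [0.512  0.0044 0.2537] rot [-3.1404e+00 -1.0000e-04  1.4566e+00] F [-0.26  0.03 -2.03] w 0.213
slide [ 0.988 -0.153  0.343] 
tip pred [283.3 206.4] marks pred [[275.8, 156.4], [278.8, 180.0], [282.1, 202.6]]
182 yyyyyyyyyyyyyyyyyyo.yyyyyyyyyyyyy.oyyyyyyyyyyyyyyyyyyyyyyyyyy
184 yyyyyyyyyyyyyyyyyy.oyyyyyyyyyyyyyo.yyyyyyyyyyyyyyyyyyyyyyyyyy
186 yyyyyyyyyyyyyyyyyyy.o.yyyyyyyyy.o.yyyyyyyyyyyyyyyyyyyyyyyyyyy
188 yyyyyyyyyyyyyyyyyyyyyyoooooooooyyyyyyyyyyyyyyyyyyyyyyyyyyyyyy
190 yyyyyyyyyyyyyyyyyyyyyyyyyyyoyyyyyyyyyyyyyyyyyyyyyyyyyyyyyyyyy
192 yyyyyyyyyyyyyyyyyyyyyyyyyyy..yyyyyyyyyyyyyyyyyyyyyyyyyyyyyyyy
194 yyyyyyyyyyyyyyyyyyyyyyyyyyy.oyyyyyyyyyyyyyyyyyyyyyyyyyyyyyyyy
196 yyyyyyyyyyyyyyyyyyyyyyyyy.ooooooo.yyyyyyyyyyyyyyyyyyyyyyyyyyy
198 yyyyyyyyyyyyyyyyyyyyyyy.ooyyyyyyyoo.yyyyyyyyyyyyyyyyyyyyyyyyy

[... 487 characters left out ...]
yy.#.........yyyyyyyyyyyyyyyyyyyyyyyyyyy
216 ......yyyyyyyyyyyyy......yyyyyyyyyyyyy..yyyyyyyyyyyyyyyyyyyyy
218 ....yyyyyyyyyy.....yyyyyyyyyyyyyyyyyyyyyyyy.yyyyyyyyyyyyyyyyy
220 ....yyyyyyyy..yyyyyyyyyyyyyyyyyyyyyyyyyyyyyyyyyyyyyyyyyyyyyyy
222 ....yyyyy...yyyyyyyyyyyyyyyyyyyyyyyyyyyyyyyyyyyyyyyyyyyyyyyyy
224 ..yyyyy...yyyyyyyyyyyyyyyyyyyyyyyyyyyyyyyyyyyyyyyyyyyyyyyyyyy
226 yyyyyy.yyyyyyyyyyyyyyyyyyyyyyyyyyyyyyyyyyyyyyyyyyyyyyyyyyyyyy
228 yyyyyyyyyyyyyyyyyyyyyyyyyyyyyyyyyyyyyyyyyyyyyyyyyyyyyyyyyyy..
230 yyyy..........y..yyyyyyyyyyyyyyyyyyyyyyyyyyyyyyyyyyyyyy..yyyy
232 yyy...................###############yyyyyyyyyyyyyyyyyyyoooo.
234 yy.................#####################yyyyyyyyyyyyyyyyyyyyy
```

Ring 2 is at (282,203), with the tip within 1 px sideways.

```bash
python3 -m crank '[{"fingers":-1,"slide":[0,0.01,0.12],"spin":0},{"fingers":-1,"slide":[0,0.01,0.22],"spin":0},{"fingers":-1,"slide":[0,0.01,0.3],"spin":0},{"fingers":-1,"slide":[0,0.01,0.36],"spin":0},{"fingers":-1,"slide":[0,0.01,0.4],"spin":0},{"fingers":-1,"slide":[0,0.01,0.43],"spin":0},{"fingers":-1,"slide":[0,0.01,0.43],"spin":0},{"fingers":-1,"slide":[0,0.01,0.43],"spin":0}]'; python3 -c "
from h import *
go([.5104,.0444,.2375])"
```

```text
clock: 22.1
ee_pos: [0.513, 0.0047, 0.2377]
tool_rot: [3.141, -0.0, 1.457]
contact_force: [-0.6, 0.4, 4.6]
width: 0.214
grasp_force: 60.6
clock 22.10 pos [0.513  0.0047 0.2377] rot [ 3.1409e+00 -2.0000e-04  1.4574e+00] F [-0.64  0.36  4.64] w 0.214
slide [ 0.978 -0.177  0.004]
```

```bash
python3 -m crank '[{"fingers":-1,"slide":[0,0,-0.3],"spin":0},{"fingers":-1,"slide":[0,0,-0.9],"spin":0},{"fingers":-1,"slide":[0,0,-1.7],"spin":0},{"fingers":-1,"slide":[1,0.15,-1.7],"spin":0},{"fingers":-1,"slide":[2,0.3,-1.7],"spin":0},{"fingers":-1,"slide":[3,0.45,-1.7],"spin":0},{"fingers":-1,"slide":[4,0.6,-1.7],"spin":0},{"fingers":-1,"slide":[5,0.75,-1.7],"spin":0}]'; python3 -c "
from h import *
go([.5815,.2645,.30],1.457)"
```

```text
clock: 22.9
ee_pos: [0.5653, 0.2014, 0.3048]
tool_rot: [-3.141, 0.0, 1.457]
contact_force: [0.8, -1.4, -2.1]
width: 0.219
grasp_force: 59.7
clock 22.90 pos [0.5653 0.2014 0.3048] rot [-3.1411e+00  4.0000e-04  1.4573e+00] F [ 0.85 -1.43 -2.15] w 0.219
slide [1.612 0.224 0.12 ] spin 0.01
```

```bash
python3 -m crank '[{"fingers":-1,"slide":[0.8,0.11,0],"spin":0},{"fingers":-1,"slide":[1.5,0.21,0],"spin":0},{"fingers":-1,"slide":[1.5,0.21,0],"spin":0},{"fingers":-1,"slide":[1.5,0.21,0],"spin":0},{"fingers":-1,"slide":[1.5,0.21,0],"spin":0}]'
python3 - <<'E'
from m3 import *
Q=snap("scene");W=snap("wrist"); pickle.dump((W,Q),open("p11.pkl","wb"));go([.5815,.2645,.1455],1.457)
o=robot.get_obs()["ee_pos"]; t=proj(Q[1],o-[0,0,.13]).astype(int); print(t)
hsv=cv2.cvtColor(Q[0],cv2.COLOR_BGR2HSV)
for y in range(t[1]-30,t[1]+6,2): print(y,"".join("#" if hsv[y,x,1]<90 else "." for x in range(t[0]-20,t[0]+21)))
E
```

```text
clock: 23.4
ee_pos: [0.5801, 0.2579, 0.3047]
tool_rot: [-3.141, 0.001, 1.457]
contact_force: [0.3, 0.3, -1.8]
width: 0.215
grasp_force: 59.6
clock 23.50 pos [0.5802 0.2576 0.3051] rot [-3.1413e+00  4.0000e-04  1.4563e+00] F [-0.02 -0.29 -2.56] w 0.212
slide [0.177 0.012 3.99 ] spin -0.04
[461 197]
167 .......................##########........
169 .......................#########.........
171 .......................#########.........
173 ........................#######..........
175 .........................................
177 .........................................
179 .....................#######.............
181 ....................#########............
183 ....................########.............
185 ...................#########.............
187 ....................#######..............
189 ....................#####................
191 ....................####.................
193 ...................#####.................
195 ....................###..................
197 ....................#....................
199 .........................................
201 .........................................
```

```bash
python3 -m crank '[{"fingers":-1,"slide":[0.17,0.02,0.3],"spin":0},{"fingers":-1,"slide":[0.17,0.02,1],"spin":0},{"fingers":-1,"slide":[0.17,0.02,1.8],"spin":0},{"fingers":-1,"slide":[0.17,0.02,2.2],"spin":0},{"fingers":-1,"slide":[0.17,0.02,2.6],"spin":0},{"fingers":-1,"slide":[0.17,0.02,2.8],"spin":0},{"fingers":-1,"slide":[0.17,0.02,2.8],"spin":0}]'; python3 -m crank '[{"fingers":-1,"slide":[0,0,0.2],"spin":0},{"fingers":-1,"slide":[0,0,0.4],"spin":0},{"fingers":-1,"slide":[0,0,0.6],"spin":0},{"fingers":-1,"slide":[0,0,0.6],"spin":0},{"fingers":-1,"slide":[0,0,0.6],"spin":0}]'; python3 -c "
from h import *
go([.5815,.2645,.1455],1.457)"
```

```text
clock: 24.2
ee_pos: [0.5815, 0.265, 0.192]
tool_rot: [-3.14, 0.001, 1.457]
contact_force: [-0.3, -0.4, -2.3]
width: 0.207
grasp_force: 59.5
clock: 24.7
ee_pos: [0.5818, 0.2652, 0.1688]
tool_rot: [-3.141, 0.0, 1.457]
contact_force: [0.3, -0.2, -1.7]
width: 0.217
grasp_force: 59.5
clock 24.70 pos [0.5818 0.2652 0.1688] rot [-3.1410e+00  3.0000e-04  1.4574e+00] F [ 0.28 -0.17 -1.69] w 0.217
slide [-0.019 -0.004  0.583] spin 0.02
```

Already in the hole and free. Down until the flange bears.

```bash
python3 -m crank '[{"fingers":-1,"slide":[0,0,0.2],"spin":0},{"fingers":-1,"slide":[0,0,0.4],"spin":0},{"fingers":-1,"slide":[0,0,0.52],"spin":0},{"fingers":-1,"slide":[0,0,0.57],"spin":0},{"fingers":-1,"slide":[0,0,0.57],"spin":0},{"fingers":-1,"slide":[0,0,0.57],"spin":0}]'; python3 -m crank '[{"fingers":-1,"slide":[0,0,0.02],"spin":0},{"fingers":-1,"slide":[0,0,0.02],"spin":0}]'
```

```text
clock: 25.3
ee_pos: [0.5821, 0.2654, 0.1464]
tool_rot: [3.141, -0.0, 1.457]
contact_force: [0.4, 0.3, -0.9]
width: 0.215
grasp_force: 59.9
clock: 25.5
ee_pos: [0.582, 0.2653, 0.1456]
tool_rot: [3.141, -0.0, 1.457]
contact_force: [-0.8, -0.5, -2.4]
width: 0.213
grasp_force: 59.9
```

```bash
python3 -m crank '[{"fingers":-1,"slide":[0,0,0.03],"spin":0},{"fingers":-1,"slide":[0,0,0.03],"spin":0},{"fingers":-1,"slide":[0,0,0.03],"spin":0}]'; python3 -m crank '[{"fingers":-1,"slide":[0,0,0.02],"spin":0},{"fingers":-1,"slide":[0,0,0.02],"spin":0}]'
```

```text
clock: 25.8
ee_pos: [0.5821, 0.2656, 0.1454]
tool_rot: [3.141, -0.001, 1.457]
contact_force: [-2.9, -0.6, 5.1]
width: 0.216
grasp_force: 60.0
clock: 26.0
ee_pos: [0.5823, 0.2658, 0.1453]
tool_rot: [3.141, -0.001, 1.457]
contact_force: [-3.3, -0.7, 8.4]
width: 0.218
grasp_force: 60.5
```

```bash
python3 -m crank '[{"fingers":-1,"slide":[0,0,-0.03],"spin":0},{"fingers":-0.3,"slide":[0,0,-0.03],"spin":0},{"fingers":0.2,"slide":[0,0,-0.03],"spin":0},{"fingers":0.6,"slide":[0,0,-0.03],"spin":0},{"fingers":1,"slide":[0,0,-0.03],"spin":0},{"fingers":1,"slide":[0,0,-0.03],"spin":0},{"fingers":1,"slide":[0,0,-0.03],"spin":0},{"fingers":1,"slide":[0,0,-0.03],"spin":0}]'; python3 -m crank '[{"fingers":1,"slide":[0,0,-0.3],"spin":0},{"fingers":1,"slide":[0,0,-1],"spin":0},{"fingers":1,"slide":[0,0,-2],"spin":0},{"fingers":1,"slide":[0,0,-3],"spin":0},{"fingers":1,"slide":[0,0,-4],"spin":0},{"fingers":1,"slide":[-1,0,-4.6],"spin":0},{"fingers":1,"slide":[-2,0,-4.8],"spin":0},{"fingers":1,"slide":[-2.9,0,-4.8],"spin":0}]'; python3 -m crank '[{"fingers":1,"slide":[-0.9,-0.5,0],"spin":0},{"fingers":1,"slide":[-1.2,-0.8,0],"spin":0},{"fingers":1,"slide":[-1.2,-0.8,0],"spin":0},{"fingers":1,"slide":[-1.2,-0.8,0],"spin":0}]'
python3 - <<'E'
from m3 import *
S=snap("wrist");Q=snap("scene");D=snap("side"); pickle.dump((S,Q,D),open("p12.pkl","wb")); go([.5,.0,.3])
M=[[.5104,.0444,.114],[.5105,.0246,.114],[.5109,.0047,.114]]
q=rings(S[0],[proj(S[1],p) for p in M],8); print(q.round(1).tolist(),np.array([cast(S[1],p,.114) for p in q]).round(4).tolist())
c=proj(S[1],[.5092,.045,.132]); h=rim(S,(0,)) if 0 else rim(S[0],[int(v) for v in(c[0]-115,max(c[1]-115,0),c[0]+115,c[1]+115)]); print(cv2.boundingRect(h),circ(np.array([cast(S[1],p[0],.132) for p in h])))
for p,z,nm in(([.5815,.2645,.17],.17,"cap"),([.5815,.2645,.081],.081,"fl")):
    f=proj(S[1],p); print(nm,f)
    for lo,hi,k in(((0,0,0),(179,95,150),"grey"),((22,150,100),(33,255,255),"brass")):
        for b in blobs(S,lo,hi,(f[0]-30,max(f[1]-30,0),f[0]+30,f[1]+30),40):
            (x,y),r=cv2.minEnclosingCircle(b); print(k,round(x,1),round(y,1),round(r,1),cast(S[1],(x,y),z).round(4))
s0=pickle.load(open("s0.pkl","rb"))
for nm,a,b in(("scene",s0["scene"],Q),("side",s0["side"],D)):
    d=(cv2.absdiff(cv2.GaussianBlur(a[0],(5,5),0),cv2.GaussianBlur(b[0],(5,5),0)).max(2)>50).astype(np.uint8)
    print(nm,[cv2.boundingRect(c) for c in cv2.findContours(d,0,1)[0] if cv2.contourArea(c)>25])
E
```

```text
clock: 26.8
ee_pos: [0.582, 0.2653, 0.1447]
tool_rot: [-3.142, 0.0, 1.457]
contact_force: [0.1, 0.6, 0.1]
width: 0.999
grasp_force: 0.0
clock: 27.6
ee_pos: [0.5697, 0.1491, 0.341]
tool_rot: [3.135, -0.002, 1.458]
contact_force: [0.5, -0.7, -0.2]
width: 1.001
grasp_force: 0.0
clock: 28.0
ee_pos: [0.5318, 0.1064, 0.3376]
tool_rot: [3.14, -0.001, 1.457]
contact_force: [0.1, -0.3, -0.2]
width: 0.999
grasp_force: 0.0
clock 28.15 pos [0.5321 0.107  0.3369] rot [ 3.1413e+00 -5.0000e-04  1.4586e+00] F [-0.51 -0.72  0.11] w 0.997
slide [-2.749 -0.499  0.92 ] 
[[270.6, 233.8], [272.9, 248.6], [275.2, 263.7]] [[0.5103, 0.0444, 0.114], [0.5106, 0.0253, 0.114], [0.5108, 0.0052, 0.114]]
(185, 156, 158, 157) (array([0.50631085, 0.04354528]), np.float64(0.09195464708429203))
cap [323.47267208  -8.11732973]
grey 319.0 10.0 17.2 [0.5771 0.2527 0.17  ]
fl [313.40304855  19.2324867 ]
grey 320.5 13.5 18.4 [0.5892 0.2689 0.081 ]
brass 314.0 31.5 10.6 [0.5812 0.2532 0.081 ]
scene [(245, 210, 5, 15), (223, 209, 20, 15), (211, 205, 80, 28), (268, 194, 13, 25), (223, 192, 19, 14), (306, 178, 90, 70), (223, 175, 60, 16), (314, 132, 22, 15), (297, 118, 12, 30), (262, 117, 12, 10), (21, 113, 8, 15), (64, 103, 8, 15), (58, 96, 219, 84), (3, 85, 14, 10), (18, 80, 15, 11), (55, 72, 21, 29), (41, 55, 12, 36), (263, 40, 34, 50), (0, 16, 43, 47), (24, 2, 8, 19), (381, 0, 59, 141), (277, 0, 95, 179)]
side [(436, 318, 37, 32), (353, 311, 27, 25), (301, 302, 8, 9), (281, 281, 26, 25), (470, 255, 8, 8), (218, 254, 48, 36), (259, 253, 21, 7), (484, 252, 70, 42), (477, 234, 83, 68), (206, 214, 80, 47), (491, 201, 69, 34), (264, 197, 73, 22), (389, 196, 5, 13), (260, 186, 13, 14), (459, 183, 28, 33), (306, 179, 19, 6), (472, 164, 14, 9), (175, 63, 71, 90), (475, 0, 85, 193), (387, 0, 77, 248), (175, 0, 50, 62)]
```

```bash
python3 -c "
from bench import robot
print(robot.hand_in())"
```

```text
the job is handed in; nothing more can be done
None
```

The job is handed in at about 28 s: the tray lies on the stake about 1.3 mm off centre by my measurement, the three marks were pricked outwards with the nose about 6 mm in each time, and the punch is back on its flange with no sign of anything else moved; I viewed 11 pictures, one over the limit of 10.

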